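Pack mosaic panels in the carrier and clip it shut

ROBOT

A 7-joint arm with a two-finger parallel gripper is mounted at the origin on the work surface. World frame = base frame: x ahead of the robot, y to its left, z up, the work surface at z = 0. Lengths are in m, angles in degrees, forces in N, time in s.
With the tool pointing down it reaches from about 0.35 to 0.9 m from the base axis. Payload 8.1 kg.
Tool frame: the origin (TCP) lies between the finger pads; the fingertips stand 17 mm ahead of it and the grasp point (between the pads) lies 2 mm behind it; z points along the fingers, y is the line along which they close (so a half turn about z gives the same grasp; the last joint's range is limited). The gripper opens to 85 mm and grips with 20 to 120 N. Pads are 22 mm wide; open, the fingers measure 114 mm over their backs; the gripper's body (76 mm by 85 mm) begins 54 mm behind the grasp point. The pads swing forward as they close: fully open they stand 13 mm farther back than shut.
Start: joints at [-69.133, 24.895, 1.432, 90.138, -0.665, 64.973, -4.303], TCP at [0.281, 0.558, 0.248] pointing down, gripper open.
Joint ranges: [-149.89, 149.89], [-25.12, 119.58], [-72.63, 75.52], [4.76, 147.25], [-75.54, 255.54], [6.69, 114.76], [-157.13, 157.13]. Speed limits (degrees/s): [127.2, 127.2, 172.46, 172.46, 180, 180, 180].

INTERFACE

Orientations are given as a 3x3 rotation matrix whose columns are the frame's x, y, z axes.
In Python, from plant import state, get_image, camera_params, arm, find_in gives the robot as it stands.
- The arm moves only by the tool play_rows, never from a script. Its argument "increments" is a list of rows, each an object with "fingers": the finger opening in mm, from 0 to 85.4; "slide": the shift along the tool's x, y, z in units of 0.75 m (1.0 is 0.75 m), a list of three; "dr": the turn, a rotation vector about the tool's x, y, z in units of 0.1 rad (1.0 is 0.1 rad), a list of three. In form: [{"fingers": fingers, "slide": [dx, dy, dz], "dr": [rx, ry, rz]}, ...]. A call has 1 to 8 rows; each row shifts and turns the commanded pose from where the row before left it, along the tool's axes as they then stand; what a row does not reach is not made up. A row lasts 1/8 s, in which the tool goes at most 62.5 mm and 10.7 degrees, less where a joint would pass 70% of its speed; a pose out of reach is approached as far as the arm can. A call with a number of a shift or a turn outside -1 to 1 is refused whole. A call with a gripper value outside its range is refused whole. The fingers move at their own pace and stop on an object; the grip force is fixed at half the most. Time passes only in rows, so rows that do not move let the fingers close. It gives the time, the measured TCP pose, the force, the opening and the grip force at its end, in the units of the state.
- state(): the state, without advancing time (a new reading comes with each control period).
- get_image(name): name is "scene" or "top" or "wrist"; returns the picture (384x512x3 uint8, red, green, blue); there is no depth.
- camera_params(name): a dict with "fx", "fy", "cx", "cy" (pixels), "k1" (the pictures are not rectified: a ray, as slopes to the right and down, at radius r is drawn at 1 + k1 r^2 times it, then the intrinsics apply), "rvec" (rotation vector, rad) and "tvec" (3), from world to camera coordinates, as OpenCV has them; the wrist camera has in their place "T_tool_cam" (4x4, takes a point from camera to tool coordinates, whose origin is the TCP and whose axes are the flange's). Camera axes: x right, y down, z forward; pixel columns grow to the right and rows downward; lengths in m; the calibration is good to about 2 mm. A picture is of the moment at which its call begins: read the wrist's pose just before it. camera_params takes no time and is no camera call.
- arm.sign_off(): hands the job in; it is judged then, once.
Trained networks look in the newest picture that a camera, given by its name, has taken for a name from the list of things; names that differ only in an ending like _2 or _b are one class to them, and where a whole thing is asked for, a point or a joint stands for the part that bears it (a point fixed in the world has none). Each returns a list of dicts, best first, with "p" (0 to 1); they miss things now and then, are a little off and sometimes report something else, mostly with a low value. They report only what shows in the picture. A call takes as long as a camera call. They do not tell look-alikes from the thing itself.
- find_in(camera, name): "xy" ([column, row] in pixels, amid what is visible of it).
The state is a dict: "time_s": time; "joint_positions": joint angles; "qvel": joint speeds; "joint_torque": joint torques, N m; "ee_pos": TCP position; "tool_rot": TCP orientation; "force": force on the tool from outside, world axes, zero at the start; "moment": the same for the moment, N m; "gripper_width": opening from 0.0 (shut) to 1.0 (fully open); "grip_force": force on a finger pad.
Only numpy, scipy, OpenCV 4.12 (cv2) and the standard library are available. Lean on these libraries where they do the work, as an engineer would, in place of code of your own. Each camera call takes 0.05 s, during which the arm holds its last target. There are 200 camera calls.

TASK

Finish packing the mosaic carrier: lay the separator sheet squarely on the bottom layer of panels, lay every loose panel flat and square on the sheet, side by side along the carrier, and lower the clamp board over the two grooved studs until it lies on the end blocks. Then lay a split clip flat on the board in front of each stud, its open side towards the stud, and, holding the fork tool, push it sideways into the stud's groove until it snaps fully home; do not press clips home with the fingers. Lay the fork flat on the bench again when both clips are on, and leave the other things on the bench alone.

Things in the scene. Friction and masses are not known exactly. Their poses are not given: they have to be found in the camera images.
- carrier: Fixed wooden packing carrier, 120 (its x) x 316 mm (its y), base 14 mm thick. Origin: centre of its underside, on the bench; z up. At each end (y +-111 to +-158 mm) a wooden end block over the full depth, top at 60 mm, carries a steel stud. Between them, open to front and back, lies the bottom layer of panels.
- bed (a point): Middle of the top of the bottom layer, 36 mm above the carrier's underside; axes of the carrier. The layer is three fixed panels, 50 mm in x, 64 in y, at y = -72, 0, +72 mm. The sheet goes on it centred, long side along y; loose panels go on the sheet likewise, 50 mm side along x, at y about -72, 0, +72 mm.
- stud_left (a point): Point on the upright axis of the left steel stud (x +20, y +134 mm of the carrier), 72 mm above the bench: height of the clamp board's top when it is down, and of a clip's underside. Stud diameter 22 mm; groove 16 mm in diameter from 71 to 82 mm above the bench, head above it, top at 96 mm. Axes of the carrier; a clip is pushed on along +x.
- stud_right (a point): The same point on the right stud (x +20, y -134 mm of the carrier).
- sheet: Dark hardboard separator sheet, 214 (its x) x 62 (its y) x 5 mm, 60 g. Origin: centre of its underside. It starts on a fixed wooden batten, 170 x 36 mm and 25 mm high, lying along it, so that its long edges overhang 13 mm each.
- panel_a: Loose mosaic panel, 50 (its x) x 64 (its y) x 16 mm thick, about 110 g, tesserae upward. Origin: centre of its underside. One, two or all three of panel_a, panel_b, panel_c are there; an absent one reads None.
- panel_b: Loose mosaic panel, 50 (its x) x 64 (its y) x 16 mm thick, about 110 g, tesserae upward. Origin: centre of its underside. One, two or all three of panel_a, panel_b, panel_c are there; an absent one reads None.
- panel_c: Loose mosaic panel, 50 (its x) x 64 (its y) x 16 mm thick, about 110 g, tesserae upward. Origin: centre of its underside. One, two or all three of panel_a, panel_b, panel_c are there; an absent one reads None.
- clamp_board: Plywood clamp board, 116 (its x) x 314 (its y) x 12 mm, about 320 g, with two 30 mm square holes for the studs centred at x +20, y +-134 mm. On top, along y at its middle, a grip batten 24 mm wide (x), 130 long (y), top 38 mm above the underside. Origin: centre of the underside. It starts lying flat, batten up, turned less than 0.25 rad from the carrier.
- clip_a: Dark steel split clip (E-shape), 47 long (its x) x 52 wide (its y) x 7 mm thick, about 80 g, open to +x. Origin: its seat, on the underside, which lies on the stud's axis when home. Two sprung arms end in nibs at x +9 mm, 8 mm apart. Either clip fits either stud.
- clip_b: Dark steel split clip (E-shape), 47 long (its x) x 52 wide (its y) x 7 mm thick, about 80 g, open to +x. Origin: its seat, on the underside, which lies on the stud's axis when home. Two sprung arms end in nibs at x +9 mm, 8 mm apart. Either clip fits either stud.
- clip_a_back (a point): Middle of the flat rear face of the clip's back, at x -34 mm, 10 mm above its underside. The back (x -34 to -14 mm) bears a flange 20 mm high, 52 mm wide (y), x -34 to -24 mm: grip it by its ends, push on its rear face. Sliding on the board, the nibs meet the groove with the seat 18 mm short, spread at about 8 to 15 N, pass at 9 mm short and draw it home.
- clip_b_back (a point): Middle of the flat rear face of the clip's back, at x -34 mm, 10 mm above its underside. The back (x -34 to -14 mm) bears a flange 20 mm high, 52 mm wide (y), x -34 to -24 mm: grip it by its ends, push on its rear face. It behaves like the other clip.
- fork: Fork tool, 177 mm long (its x), about 200 g: wooden handle 24 wide (y), 34 high, x -55 to +55 mm; then a steel shank and a U-shaped head 74 mm wide, 1 to 15 mm above the underside. Origin: on the underside below the middle of the handle; z up, x towards the tines.
- fork_grip (a point): Point in the fork's handle near its balance, at x +15 mm, 17 mm above the underside; grip across the 24 mm width.
- fork_face (a point): Middle of the pushing face inside the fork's U, at x +104 mm, 8 mm above the underside. The two tines, 58 mm apart on the inside, reach on to x +122 mm and pass either side of a clip's flange.
- stone: Bystander: grey stone lump 52 x 44 x 36 mm.
- marble_bar: Bystander: white marble bar 90 x 30 x 26 mm.
- glue: Bystander: white glue bottle, 60 mm in diameter, 150 mm high.
- jar: Bystander: glass jar, 70 mm in diameter, 75 mm high.
- nippers: Bystander: tile nippers with red handles, about 160 mm long, lying flat.
Not all that is in view belongs to the job. Leave any green look-alike of the sheet alone.

How it is judged (in metres and radians):
On the way, in this order (a step that is already met when the one before it is completed fails the run):
1. the separator sheet lies on the bottom layer (x of sheet in the frame of carrier between -0.008 and 0.008 m and y of sheet in the frame of carrier between -0.008 and 0.008 m and z of sheet in the frame of carrier between 0.033 and 0.039 m and angle between the x axis of sheet and the y axis of carrier, either way round below 0.08 rad and angle between sheet's own z axis and vertical below 0.05 rad), for 0.2 s.
2. all the loose panels lie on the sheet, flat and square (all of step 1 and x of panel_a in the frame of carrier between -0.01 and 0.01 m and y of panel_a in the frame of carrier between -0.085 and 0.085 m and z of panel_a in the frame of carrier between 0.038 and 0.044 m and angle between the x axis of each of panel_a, panel_b, panel_c and the x axis of carrier, either way round below 0.17 rad and angle between each of panel_a, panel_b, panel_c's own z axis and vertical below 0.05 rad and x of panel_b in the frame of carrier between -0.01 and 0.01 m and y of panel_b in the frame of carrier between -0.085 and 0.085 m and z of panel_b in the frame of carrier between 0.038 and 0.044 m and x of panel_c in the frame of carrier between -0.01 and 0.01 m and y of panel_c in the frame of carrier between -0.085 and 0.085 m and z of panel_c in the frame of carrier between 0.038 and 0.044 m), for 0.2 s.
3. the clamp board lies on the end blocks, over both studs (x of clamp_board in the frame of carrier between -0.008 and 0.008 m and y of clamp_board in the frame of carrier between -0.008 and 0.008 m and z of clamp_board in the frame of carrier between 0.057 and 0.063 m and angle between clamp_board's own z axis and vertical below 0.04 rad), for 0.2 s.
4. the fork pushes a clip onto a stud's groove (((contact force between fork and clip_a above 2 N and horizontal distance between clip_a and stud_left below 0.019 m) or (contact force between fork and clip_a above 2 N and horizontal distance between clip_a and stud_right below 0.019 m) or (contact force between fork and clip_b above 2 N and horizontal distance between clip_b and stud_left below 0.019 m) or (contact force between fork and clip_b above 2 N and horizontal distance between clip_b and stud_right below 0.019 m))).
At the end, for the whole second after the job is handed in: Sheet centred on the bottom layer (8 mm, 0.08 rad); every loose panel flat on it (10 mm off the middle line, 0.17 rad); board down on both blocks (3 mm); a clip home on each stud (seat within 3 mm of the axis, flat); fork flat on the bench, at rest (all of step 2 and all of step 3 and (((horizontal distance between clip_a and stud_left below 0.003 m and z of clip_a in the frame of stud_left between -0.005 and 0.007 m and angle between clip_a's own z axis and vertical below 0.15 rad) and (horizontal distance between clip_b and stud_right below 0.003 m and z of clip_b in the frame of stud_right between -0.005 and 0.007 m and angle between clip_b's own z axis and vertical below 0.15 rad)) or ((horizontal distance between clip_b and stud_left below 0.003 m and z of clip_b in the frame of stud_left between -0.005 and 0.007 m and angle between clip_b's own z axis and vertical below 0.15 rad) and (horizontal distance between clip_a and stud_right below 0.003 m and z of clip_a in the frame of stud_right between -0.005 and 0.007 m and angle between clip_a's own z axis and vertical below 0.15 rad))) and height (world z) of fork between -0.005 and 0.008 m and angle between fork's own z axis and vertical below 0.15 rad and linear speed of fork below 0.02 m/s); the robot touches nothing.
It fails at once if a clip is pressed home with the fingers instead of the fork ((contact force between the fingers and clip_a above 2 N and horizontal distance between clip_a and stud_left below 0.012 m) or (contact force between the fingers and clip_a above 2 N and horizontal distance between clip_a and stud_right below 0.012 m) or (contact force between the fingers and clip_b above 2 N and horizontal distance between clip_b and stud_left below 0.012 m) or (contact force between the fingers and clip_b above 2 N and horizontal distance between clip_b and stud_right below 0.012 m)).
It fails at once if a bystander (stone, marble bar, glue bottle, jar, nippers) is moved more than 40 mm (distance of any of stone, marble_bar, glue, jar, nippers from where it was at the start of the episode above 0.04 m).
Of panel_a, panel_b, panel_c only 1 to 3 are there at a start; the rules pass over those that are not, and their reading is None.
At some moment in a run one of clip_a, clip_b, fork may be knocked a few centimetres aside while the robot is not near it.
Once in a run the grip may slacken for a moment while it holds something.
It also fails if it takes over 208 s, if anything falls off the work surface, if the arm or the gripper's body presses on something with over 40 N, if the wrist force passes 120 N, or if a joint passes its speed limit or range.

## Working session

There is one attempt and no reset: what is moved stays moved. The work goes in short steps, Python scripts to look and compute and a tool call to move; the robot and the scene stay as the last step left them, time stands still between calls to the robot, and variables do not carry over. Pictures are saved under pics/ and viewed, at most 14 in all, crops included, and the job is handed in when it is done.

Besides the shell and the picture viewer there is one more tool, called after "Request:" as name([rows], argument=value, ...), one row to a line, values as JSON. play_rows: Moves the arm, as the interface text tells. Shifts and turns lie within -1 to 1; 1 stands for 0.75 m of shift or 0.1 rad of turn. Its arguments: {"type":"object","properties":{"increments":{"type":"array","items":{"type":"object","properties":{"fingers":{"type":"number"},"slide":{"type":"array","items":{"type":"number","minimum":-1,"maximum":1}},"dr":{"type":"array","items":{"type":"number","minimum":-1,"maximum":1}}}}}},"required":["increments"]}

```bash
ls; mkdir -p pics; python3 - <<'E'
from plant import state, get_image, camera_params, arm, find_in
import cv2
s=state(); print(s)
for c in ["scene","top","wrist"]:
    im=get_image(c); cv2.imwrite(f"pics/{c}0.png",im[...,::-1]); print(c,camera_params(c))
    if c!="wrist":
        for n in ["carrier","sheet","panel_a","clamp_board","clip_a","fork","fork_grip","clip_a_back","stud_left","fork_face"]:
            try: print(n,[(round(d['p'],2),[round(v) for v in d['xy']]) for d in find_in(c,n)])
            except Exception as e: print(n,e)
E
```

```text
pics
{'time_s': 0.0, 'joint_positions': array([-69.13496937,  24.93812455,   1.43098655,  90.18745736,
        -0.66499562,  64.9734565 ,  -4.30295421]), 'qvel': array([-0.03246657, -0.00300886,  0.04915389,  0.05276754,  0.03827925,
        0.07290934, -0.0087295 ]), 'joint_torque': array([ 4.32279849e-04, -6.70491600e+01,  1.02560934e+00, -3.16201651e+01,
        1.57239177e-02,  1.27228018e-02,  5.76184348e-06]), 'ee_pos': array([0.28108657, 0.55770417, 0.24751893]), 'tool_rot': array([[-8.92995615e-01,  4.50064984e-01, -5.85196723e-04],
       [ 4.50065343e-01,  8.92994413e-01, -1.47134582e-03],
       [-1.39623831e-04, -1.57728213e-03, -9.99998746e-01]]), 'force': array([-0.95672734, -1.03010745, -0.14234628]), 'moment': array([ 0.01408248,  0.03387059, -0.03712604]), 'grip_force': 0.0, 'gripper_width': 1.002034075152622}
scene {'fx': 366.6211977396987, 'fy': 366.6211977396987, 'cx': 256.76161700085106, 'cy': 188.9158275693667, 'k1': -0.017187196687656104, 'rvec': array([ 2.19441926,  1.15741288, -0.41636536]), 'tvec': array([-0.27186938, -0.24213183,  1.39607816])}
carrier [(0.
[... 915 characters left out ...]
45, [368, 213])]
fork [(0.78, [360, 161]), (0.26, [156, 257])]
fork_grip [(0.69, [358, 162])]
clip_a_back [(0.44, [184, 141])]
stud_left [(0.64, [264, 132])]
fork_face [(0.62, [358, 163]), (0.23, [365, 214])]
wrist {'fx': 264.8128966670938, 'fy': 264.8128966670938, 'cx': 255.0948210013169, 'cy': 193.62077162328993, 'k1': -0.05125803962586117, 'T_tool_cam': array([[-2.37409224e-04, -9.56532946e-01, -2.91624189e-01,
         7.38719475e-02],
       [ 9.99999919e-01, -1.32283436e-04, -3.80200769e-04,
        -1.53479268e-04],
       [ 3.25097512e-04, -2.91624255e-01,  9.56532900e-01,
        -1.24861171e-01],
       [ 0.00000000e+00,  0.00000000e+00,  0.00000000e+00,
         1.00000000e+00]])}
```

```bash
python3 - <<'E'
import cv2
a=cv2.imread("pics/top0.png"); cv2.imwrite("pics/top0b.png",cv2.resize(a[60:350,70:470],(800,580),interpolation=cv2.INTER_CUBIC))
E
```

```text
(no output)
```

View pics/top0b.png

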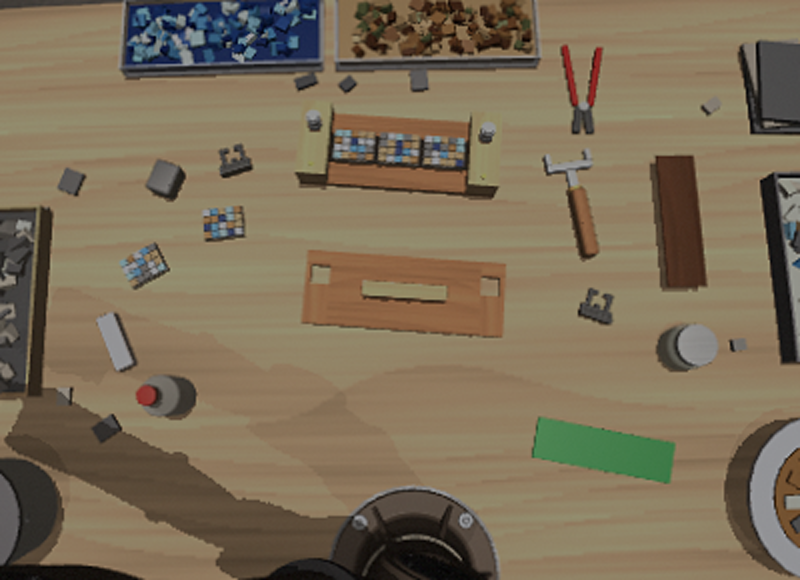

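View pics/scene0.png

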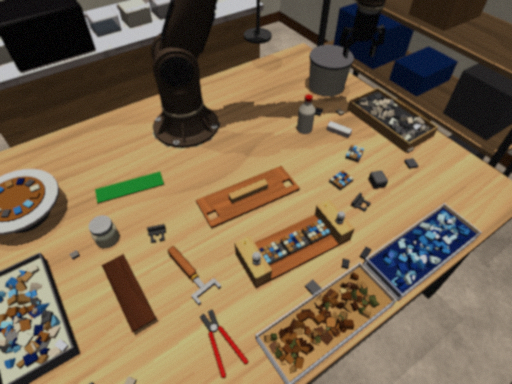

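Top view shows two panels (crop 222,222 and 145,265), two clips (235,160 and 597,305), fork (575,200), dark sheet (680,220), board (403,292), carrier (400,150); green decoy at (603,450). I'll compute rough positions.

```bash
cat > h.py <<'E'
import numpy as np, cv2, time
from plant import state, get_image, camera_params, arm, find_in
def cam(c, s=None):
    p=camera_params(c); K=np.array([[p['fx'],0,p['cx']],[0,p['fy'],p['cy']],[0,0,1.]]); D=np.array([p['k1'],0,0,0,0])
    if c=='wrist':
        T=np.eye(4); T[:3,:3]=s['tool_rot']; T[:3,3]=s['ee_pos']; M=np.linalg.inv(T@p['T_tool_cam'])
        return K,D,M[:3,:3],M[:3,3]
    return K,D,cv2.Rodrigues(p['rvec'])[0],np.array(p['tvec'])
def proj(C,P):
    K,D,R,t=C; return cv2.projectPoints(np.array(P,float).reshape(-1,3),R,t,K,D)[0].reshape(-1,2)
def unproj(C,px,z):
    K,D,R,t=C; n=cv2.undistortPoints(np.array(px,float).reshape(-1,1,2),K,D).reshape(-1,2)
    d=np.c_[n,np.ones(len(n))]@R; o=-R.T@t; k=(z-o[2])/d[:,2]; return (o+d*k[:,None])
def bird(C,im,cx,cy,z,half=0.15,mm=0.5):
    "top-down metric picture: row up=+x, col left=+y; px size mm"
    n=int(2*half/mm*1000); i=np.arange(n)
    X=cx+half-(i+.5)*mm/1000; Y=cy+half-(i+.5)*mm/1000
    XX,YY=np.meshgrid(X,Y,indexing='ij'); P=np.stack([XX,YY,np.full_like(XX,z)],-1)
    uv=proj(C,P).reshape(n,n,2).astype(np.float32)
    return cv2.remap(im,uv[...,0],uv[...,1],cv2.INTER_LINEAR)
def b2w(px,cx,cy,half=0.15,mm=0.5):
    px=np.array(px,float).reshape(-1,2); return np.c_[cx+half-(px[:,1]+.5)*mm/1000, cy+half-(px[:,0]+.5)*mm/1000]
def go(s,pos=None,yaw=None):
    "yaw: world angle (deg) of tool y axis (mod 180)"
    R=s['tool_rot']; y0=np.degrees(np.arctan2(R[1,1],R[0,1])); dy=0
    if yaw is not None: dy=(yaw-y0+90)%180-90
    print('tcp',s['ee_pos'].round(4),'yaw',y0.round(2),'dr_z total',round(-np.radians(dy)/0.1,3),'j7',s['joint_positions'][6].round(0))
    a=np.radians(y0+dy); ty=np.array([np.cos(a),np.sin(a),0]); tz=np.array([0,0,-1.]); tx=np.cross(ty,tz)
    if pos is not None:
        d=np.array(pos)-s['ee_pos']; v=np.array([tx@d,ty@d,tz@d])/0.75
        print(' slide total (after turn)',v.round(4),' mm',(d*1000).round(1))
    return tx,ty
E
python3 - <<'E'
from h import *
C=cam('top')
f=lambda p:(np.array(p,float)/2+[70,60])
pts={'blkL':([[302,107],[330,107],[325,183],[297,183]],.06),'blkR':([[472,117],[500,119],[498,195],[468,192]],.06),'studs':([[313,118],[487,128]],.096),
'board':([[307,250],[506,264],[503,336],[302,322]],.012),'sheet':([[656,156],[692,156],[706,287],[664,287]],.03),
'pan1':([[202,208],[242,206],[245,238],[205,241]],.016),'pan2':([[120,264],[152,244],[169,267],[137,288]],.016),
'clips':([[235,160],[597,305]],.007),'fork':([[568,158],[586,222]],.02),'by':([[165,178],[118,342],[165,396],[690,345],[583,100]],.02)}
for k,(p,z) in pts.items():
    w=unproj(C,f(p),z); print(k,w[:,:2].round(3).tolist(),'mean',w.mean(0).round(3)[:2], 'edges',np.linalg.norm(np.roll(w,-1,0)-w,axis=1).round(3))
E
```

```text
blkL [[0.715, 0.158], [0.714, 0.114], [0.589, 0.122], [0.59, 0.165]] mean [0.652 0.14 ] edges [0.044 0.125 0.043 0.125]
blkR [[0.692, -0.11], [0.688, -0.154], [0.564, -0.144], [0.569, -0.098]] mean [ 0.628 -0.126] edges [0.044 0.124 0.046 0.123]
studs [[0.681, 0.137], [0.659, -0.127]] mean [0.67  0.005] edges [0.264 0.264]
board [[0.494, 0.155], [0.465, -0.159], [0.351, -0.149], [0.379, 0.163]] mean [0.422 0.003] edges [0.315 0.114 0.313 0.115]
sheet [[0.633, -0.408], [0.632, -0.467], [0.418, -0.467], [0.42, -0.401]] mean [ 0.526 -0.436] edges [0.059 0.214 0.067 0.213]
pan1 [[0.566, 0.324], [0.567, 0.259], [0.515, 0.254], [0.511, 0.318]] mean [0.54  0.289] edges [0.065 0.053 0.064 0.055]
pan2 [[0.477, 0.454], [0.508, 0.404], [0.47, 0.375], [0.438, 0.425]] mean [0.473 0.414] edges [0.06  0.048 0.06  0.049]
clips [[0.649, 0.274], [0.397, -0.3]] mean [ 0.523 -0.013] edges [0.627 0.627]
fork [[0.635, -0.267], [0.528, -0.289]] mean [ 0.582 -0.278] edges [0.109 0.109]
by [[0.617, 0.386], [0.352, 0.45], [0.268, 0.373], [0.33, -0.438], [0.735, -0.3]] mean [0.46  0.094] edges [0.272 0.114 0.813 0.428 0.695]
```

```bash
python3 - <<'E'
from h import *
go(state(),[0.58,0.0,0.27],85)
E
```

```text
tcp [0.2813 0.5581 0.2483] yaw 63.25 dr_z total -3.796 j7 -4.0
 slide total (after turn) [-0.4616 -0.7066 -0.0289]  mm [ 298.7 -558.1   21.7]
```

Request:
play_rows([
  {"fingers":85,"slide":[0,0,-0.007],"dr":[0,0,-0.95]},
  {"fingers":85,"slide":[0,0,-0.007],"dr":[0,0,-0.95]},
  {"fingers":85,"slide":[0,0,-0.007],"dr":[0,0,-0.95]},
  {"fingers":85,"slide":[0,0,-0.007],"dr":[0,0,-0.95]},
  {"fingers":85,"slide":[-0.038,-0.059,0],"dr":[0,0,0]},
  {"fingers":85,"slide":[-0.038,-0.059,0],"dr":[0,0,0]},
  {"fingers":85,"slide":[-0.038,-0.059,0],"dr":[0,0,0]},
  {"fingers":85,"slide":[-0.038,-0.059,0],"dr":[0,0,0]},
])

```text
time_s: 2.15
ee_pos: [0.3802, 0.3703, 0.2695]
tool_rot: [[-0.996, 0.087, 0.0], [0.087, 0.996, 0.0], [-0.0, 0.0, -1.0]]
force: [0.3, 0.5, -0.3]
gripper_width: 0.996
grip_force: 0.0
```

Request:
play_rows([
  {"fingers":85,"slide":[-0.038,-0.059,0],"dr":[0,0,0]},
  {"fingers":85,"slide":[-0.038,-0.059,0],"dr":[0,0,0]},
  {"fingers":85,"slide":[-0.038,-0.059,0],"dr":[0,0,0]},
  {"fingers":85,"slide":[-0.038,-0.059,0],"dr":[0,0,0]},
  {"fingers":85,"slide":[-0.038,-0.059,0],"dr":[0,0,0]},
  {"fingers":85,"slide":[-0.038,-0.059,0],"dr":[0,0,0]},
  {"fingers":85,"slide":[-0.038,-0.059,0],"dr":[0,0,0]},
  {"fingers":85,"slide":[-0.038,-0.059,0],"dr":[0,0,0]},
])

```text
time_s: 3.15
ee_pos: [0.5766, -0.002, 0.2695]
tool_rot: [[-0.996, 0.087, 0.001], [0.087, 0.996, 0.0], [-0.001, 0.0, -1.0]]
force: [-0.9, 0.3, 0.1]
gripper_width: 0.997
grip_force: 0.0
```

```bash
python3 - <<'E'
from h import *
s=state(); go(s,[0.526,-0.436,0.2],90)
im=get_image('wrist'); C=cam('wrist',s); np.save('pics/w1.npy',im); np.save('pics/w1s.npy',s,allow_pickle=True)
b=bird(C,im,0.62,0.0,0.06,half=0.2,mm=0.7)
cv2.imwrite('pics/b1.png',b[...,::-1]); print(b.shape)
E
```

```text
tcp [ 0.5766 -0.002   0.2695] yaw 85.04 dr_z total -0.866 j7 84.0
 slide total (after turn) [ 0.0675 -0.5786  0.0927]  mm [ -50.6 -434.   -69.5]
(571, 571, 3)
```

View pics/b1.png

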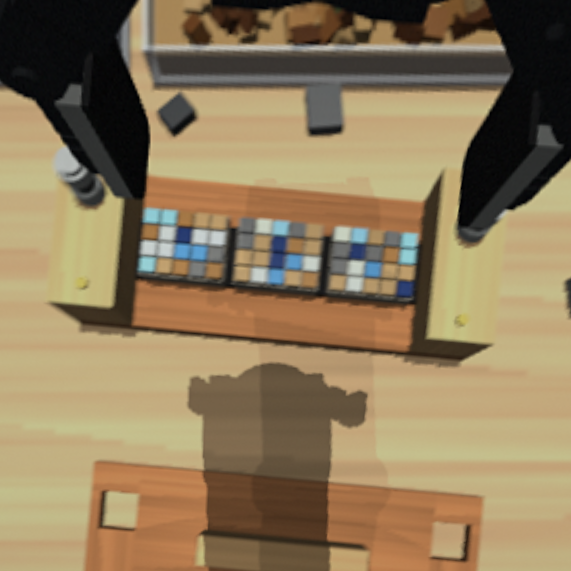

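```bash
python3 - <<'E'
from h import *
im=np.load('pics/w1.npy'); s=np.load('pics/w1s.npy',allow_pickle=True).item(); C=cam('wrist',s)
o=[]
for z in (.06,.036):
    b=bird(C,im,0.63,0.0,z,half=0.17,mm=0.5)[60:340]
    o.append(b)
b=np.vstack(o)[...,::-1].copy()
for i in range(0,680,50): cv2.line(b,(i,0),(i,6 if i%100 else 14),(0,0,255),1); 
for i in range(0,560,20): cv2.line(b,(0,i),(6 if i%100 else 14,i),(0,0,255),1)
cv2.imwrite('pics/b2.png',b)
E
```

```text
(no output)
```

View pics/b2.png

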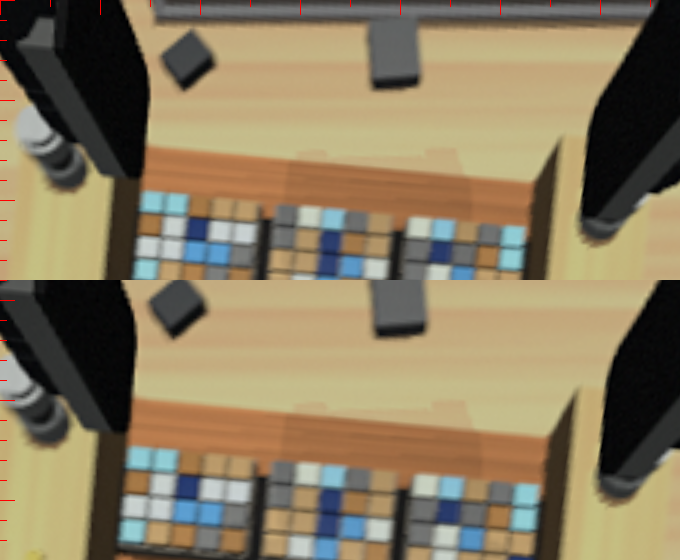

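```bash
cat >> h.py <<'E'
def carrier_pts(x,y,yaw):
    a=np.radians(yaw); R=np.array([[np.cos(a),-np.sin(a)],[np.sin(a),np.cos(a)]])
    def T(p,z): p=np.array(p,float)/1000; return np.c_[p@R.T+[x,y],np.full(len(p),z/1000)]
    r=lambda x0,x1,y0,y1:[[x0,y0],[x0,y1],[x1,y1],[x1,y0]]
    return [T(r(-60,60,111,158),60),T(r(-60,60,-158,-111),60)]+[T(r(-25,25,c-32,c+32),36) for c in(-72,0,72)]+[T([[20+11*np.cos(t),w*134+11*np.sin(t)] for t in np.arange(0,6.28,.5)],96) for w in(1,-1)]
def draw(im,C,polys,col):
    for P in polys: cv2.polylines(im,[np.round(proj(C,P)*16).astype(int)],True,col,1,cv2.LINE_AA,4)
E
python3 - <<'E'
from h import *
s=state(); print(s['ee_pos'],s['qvel'].round(1).max()); w=get_image('wrist').copy(); t=cv2.imread('pics/top0.png')[...,::-1].copy()
C=cam('wrist',s); np.save('pics/w1.npy',w); np.save('pics/w1s.npy',s,allow_pickle=True)
for (x,col) in ((.652,(255,0,0)),(.641,(0,255,0))):
    P=carrier_pts(x,.005,-4.95); draw(w,C,P,col)
T=cam('top')
big=cv2.resize(t[100:170,205:330],None,fx=5,fy=5,interpolation=cv2.INTER_CUBIC)
for (x,col) in ((.652,(255,0,0)),(.641,(0,255,0))):
    for P in carrier_pts(x,.005,-4.95):
        q=(proj(T,P)-[205,100]+.5)*5-.5; cv2.polylines(big,[np.round(q*16).astype(int)],True,col,1,cv2.LINE_AA,4)
wb=w[40:270,:]; o=np.zeros((230+350,625,3),np.uint8); o[:230,:512]=wb; o[230:]=big
cv2.imwrite('pics/ov1.png',o[...,::-1])
E
```

```text
[ 0.57890349 -0.01044934  0.26960244] 3.6
```

View pics/ov1.png

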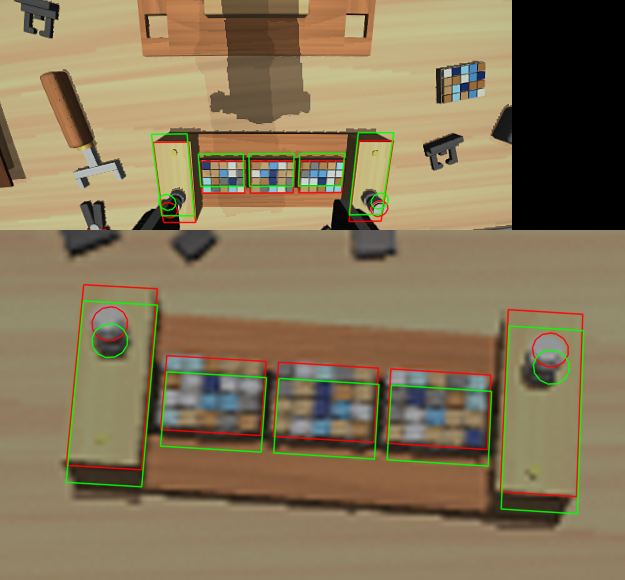

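```bash
cat >> h.py <<'E'
from scipy.optimize import minimize
def grad(im):
    g=cv2.GaussianBlur(im.astype(np.float32),(0,0),1.0); m=np.zeros(im.shape[:2],np.float32)
    for c in range(3):
        m=np.maximum(m,np.hypot(cv2.Sobel(g[...,c],cv2.CV_32F,1,0),cv2.Sobel(g[...,c],cv2.CV_32F,0,1)))
    return cv2.GaussianBlur(np.minimum(m,120),(0,0),0.8)
def dens(P,n=25):
    P=np.asarray(P); Q=np.roll(P,-1,0); t=np.linspace(0,1,n)[:,None,None]; return (P+(Q-P)*t).reshape(-1,3)
def edgefit(model,views,x0,rng=(.01,.01,5)):
    G=[(C,grad(im),w) for C,im,w in views]
    def f(p):
        P=np.vstack([dens(q) for q in model(*p)]); v=0
        for C,g,w in G:
            uv=proj(C,P).astype(np.float32); v+=w*cv2.remap(g,uv[:,:1],uv[:,1:],cv2.INTER_LINEAR).mean()
        return -float(v)
    best=None; sc=np.array(rng)
    for dx in (-.8,-.4,0,.4,.8):
        for dy in (-.8,-.4,0,.4,.8):
            for da in (-.7,0,.7):
                p=np.array(x0)+sc*[dx,dy,da]; v=f(p)
                if best is None or v<best[0]: best=(v,p)
    S=[best[1]]+[best[1]+sc*.2*np.eye(3)[i] for i in range(3)]
    r=minimize(f,best[1],method='Nelder-Mead',options=dict(initial_simplex=S,xatol=1e-5,fatol=1e-4,maxiter=300))
    return r.x.round(4),round(-r.fun,1),round(-f(np.array(x0)),1)
def rect(x0,x1,y0,y1,z):
    def m(x,y,yaw):
        a=np.radians(yaw); R=np.array([[np.cos(a),-np.sin(a)],[np.sin(a),np.cos(a)]])
        p=np.array([[x0,y0],[x0,y1],[x1,y1],[x1,y0]])/1000.; return np.c_[p@R.T+[x,y],np.full(4,z/1000)]
    return m
def settled():
    s=state(); 
    if abs(s['qvel']).max()>.5: print('MOVING',abs(s['qvel']).max().round(1))
    return s
E
python3 - <<'E'
from h import *
s=settled(); w=get_image('wrist'); C=cam('wrist',s); t=cv2.imread('pics/top0.png')[...,::-1]; T=cam('top')
m=lambda x,y,a:carrier_pts(x,y,a)[:5]
for v in ([(C,w,1)],[(T,t,1)],[(C,w,1),(T,t,1)]): print(edgefit(m,v,[.652,.005,-4.95]))
go(s,[0.526,-0.436,0.24],89)
b=lambda x,y,a:[rect(-58,58,-157,157,12)(x,y,a),rect(-12,12,-65,65,38)(x,y,a),rect(5,35,119,149,12)(x,y,a),rect(5,35,-149,-119,12)(x,y,a)]
print('board top',edgefit(b,[(T,t,1)],[.424,.003,-5.2]))
for n,x0 in(('sheet',[.526,-.436,0]),):
    print(n,edgefit(lambda x,y,a:[rect(-107,107,-31,31,30)(x,y,a)],[(T,t,1)],x0))
for x0 in ([.54,.289,-4],[.473,.414,33]): print('panel',edgefit(lambda x,y,a:[rect(-25,25,-32,32,16)(x,y,a)],[(T,t,1)],x0))
E
```

```text
MOVING 4.3
(array([ 0.652 ,  0.0072, -5.5399]), np.float64(95.6), 88.0)
(array([ 0.6452,  0.0073, -1.9116]), np.float64(91.4), 87.3)
(array([ 0.6519,  0.0072, -5.525 ]), np.float64(184.2), 175.4)
tcp [ 0.5776 -0.0076  0.2694] yaw 84.53 dr_z total -0.78 j7 84.0
 slide total (after turn) [ 0.0589 -0.5723  0.0392]  mm [ -51.6 -428.4  -29.4]
board top (array([ 4.2250e-01,  4.0000e-03, -5.2606e+00]), np.float64(77.7), 76.6)
sheet (array([ 0.5257, -0.4338, -0.2828]), np.float64(100.7), 99.2)
panel (array([0.5391, 0.2878, 2.2279]), np.float64(103.8), 99.0)
panel (array([ 0.4737,  0.413 , 30.7892]), np.float64(100.0), 99.3)
```

Request:
play_rows([
  {"fingers":85,"slide":[0,0,0],"dr":[0,0,0]},
  {"fingers":85,"slide":[0,0,0],"dr":[0,0,0]},
  {"fingers":85,"slide":[0,0,0],"dr":[0,0,0]},
  {"fingers":85,"slide":[0,0,0],"dr":[0,0,0]},
  {"fingers":85,"slide":[0,0,0],"dr":[0,0,0]},
  {"fingers":85,"slide":[0,0,0],"dr":[0,0,0]},
])

```text
time_s: 4.05
ee_pos: [0.5759, -0.0005, 0.2693]
tool_rot: [[-0.996, 0.087, 0.0], [0.087, 0.996, 0.0], [-0.0, 0.0, -1.0]]
force: [0.2, -0.6, -0.1]
gripper_width: 0.997
grip_force: 0.0
```

```bash
python3 - <<'E'
from h import *
s=settled(); w=get_image('wrist'); C=cam('wrist',s); np.save('pics/w1.npy',w); np.save('pics/w1s.npy',s,allow_pickle=True)
m=lambda x,y,a:carrier_pts(x,y,a)[:5]
print(edgefit(m,[(C,w,1)],[.652,.006,-5.2],(.006,.006,2)))
go(s,[0.526,-0.434,0.24],89)
E
```

```text
(array([ 0.652 ,  0.0069, -5.4021]), np.float64(94.4), 92.8)
tcp [ 5.759e-01 -5.000e-04  2.693e-01] yaw 85.02 dr_z total -0.694 j7 84.0
 slide total (after turn) [ 0.0564 -0.5791  0.0391]  mm [ -49.9 -433.5  -29.3]
```

Request:
play_rows([
  {"fingers":85,"slide":[0,0,0],"dr":[0,0,-0.694]},
  {"fingers":85,"slide":[0,-0.03,0],"dr":[0,0,0]},
  {"fingers":85,"slide":[0.007,-0.058,0],"dr":[0,0,0]},
  {"fingers":85,"slide":[0.007,-0.058,0],"dr":[0,0,0]},
  {"fingers":85,"slide":[0.007,-0.058,0],"dr":[0,0,0]},
  {"fingers":85,"slide":[0.007,-0.058,0],"dr":[0,0,0]},
  {"fingers":85,"slide":[0.007,-0.058,0],"dr":[0,0,0]},
  {"fingers":85,"slide":[0.007,-0.058,0],"dr":[0,0,0]},
])

```text
time_s: 5.1
ee_pos: [0.5392, -0.2849, 0.2694]
tool_rot: [[-1.0, 0.017, 0.0], [0.017, 1.0, 0.0], [-0.0, 0.0, -1.0]]
force: [1.0, 0.4, -0.2]
gripper_width: 0.994
grip_force: 0.0
```

Request:
play_rows([
  {"fingers":85,"slide":[0.007,-0.058,0.01],"dr":[0,0,0]},
  {"fingers":85,"slide":[0.007,-0.058,0.01],"dr":[0,0,0]},
  {"fingers":85,"slide":[0,-0.058,0.01],"dr":[0,0,0]},
  {"fingers":85,"slide":[0,-0.027,0.009],"dr":[0,0,0]},
  {"fingers":85,"slide":[0,0,0],"dr":[0,0,0]},
  {"fingers":85,"slide":[0,0,0],"dr":[0,0,0]},
  {"fingers":85,"slide":[0,0,0],"dr":[0,0,0]},
  {"fingers":85,"slide":[0,0,0],"dr":[0,0,0]},
])

```text
time_s: 6.1
ee_pos: [0.527, -0.433, 0.2405]
tool_rot: [[-1.0, 0.016, 0.001], [0.016, 1.0, 0.0], [-0.001, 0.0, -1.0]]
force: [-1.2, 0.3, 0.5]
gripper_width: 0.993
grip_force: 0.0
```

```bash
python3 - <<'E'
from h import *
s=settled(); w=get_image('wrist'); C=cam('wrist',s)
r=edgefit(lambda x,y,a:[rect(-107,107,-31,31,30)(x,y,a)],[(C,w,1)],[.526,-.434,-.5],(.01,.01,4)); print(r)
x,y,a=r[0]; go(s,[x,y,.032],90+a)
v=w.copy(); draw(v,C,[rect(-107,107,-31,31,30)(x,y,a)],(255,0,0)); cv2.imwrite('pics/sh1.png',v[...,::-1])
E
```

```text
(array([ 0.5281, -0.4367, -0.0617]), np.float64(115.1), 76.7)
tcp [ 0.527  -0.433   0.2405] yaw 89.08 dr_z total -0.15 j7 132.0
 slide total (after turn) [-0.0015 -0.0049  0.278 ]  mm [   1.1   -3.7 -208.5]
```

View pics/sh1.png

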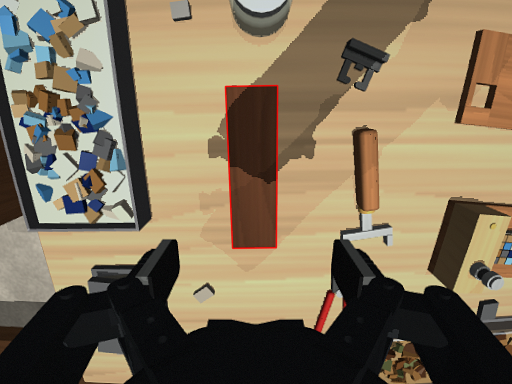

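Request:
play_rows([
  {"fingers":85,"slide":[-0.0015,-0.0049,0],"dr":[0,0,-0.15]},
  {"fingers":85,"slide":[0,0,0.06],"dr":[0,0,0]},
  {"fingers":85,"slide":[0,0,0.07],"dr":[0,0,0]},
  {"fingers":85,"slide":[0,0,0.07],"dr":[0,0,0]},
  {"fingers":85,"slide":[0,0,0.05],"dr":[0,0,0]},
  {"fingers":85,"slide":[0,0,0.025],"dr":[0,0,0]},
  {"fingers":85,"slide":[0,0,0.011],"dr":[0,0,0]},
  {"fingers":85,"slide":[0,0,0],"dr":[0,0,0]},
])

```text
time_s: 7.15
ee_pos: [0.5279, -0.4381, 0.0263]
tool_rot: [[-1.0, 0.002, 0.001], [0.002, 1.0, -0.001], [-0.001, -0.001, -1.0]]
force: [-0.0, 0.3, -0.0]
gripper_width: 0.995
grip_force: 0.0
```

Request:
play_rows([
  {"fingers":50,"slide":[0,0,0],"dr":[0,0,0]},
  {"fingers":50,"slide":[0,0,0],"dr":[0,0,0]},
  {"fingers":50,"slide":[0,0,0],"dr":[0,0,0]},
  {"fingers":50,"slide":[0,0,0],"dr":[0,0,0]},
  {"fingers":50,"slide":[0,0,0],"dr":[0,0,0]},
  {"fingers":50,"slide":[0,0,0],"dr":[0,0,0]},
])

```text
time_s: 7.9
ee_pos: [0.5282, -0.4383, 0.0275]
tool_rot: [[-1.0, 0.002, 0.002], [0.002, 1.0, -0.001], [-0.002, -0.001, -1.0]]
force: [-1.4, 1.2, 5.8]
gripper_width: 0.702
grip_force: 63.5
```

Request:
play_rows([
  {"fingers":50,"slide":[0,0,-0.02],"dr":[0,0,0]},
  {"fingers":50,"slide":[0,0,-0.05],"dr":[0,0,0]},
  {"fingers":50,"slide":[0,0,-0.07],"dr":[0,0,0]},
  {"fingers":50,"slide":[0,0,-0.07],"dr":[0,0,0]},
  {"fingers":50,"slide":[0,0.02,-0.02],"dr":[0,0,0]},
  {"fingers":50,"slide":[-0.01,0.04,0],"dr":[0,0,0]},
  {"fingers":50,"slide":[-0.02,0.07,0],"dr":[0,0,0]},
  {"fingers":50,"slide":[-0.02,0.07,0],"dr":[0,0,0]},
])

```text
time_s: 8.9
ee_pos: [0.5652, -0.2857, 0.1983]
tool_rot: [[-1.0, 0.003, 0.0], [0.003, 1.0, 0.001], [-0.0, 0.001, -1.0]]
force: [0.9, 0.3, -0.8]
gripper_width: 0.705
grip_force: 64.9
```

Request:
play_rows([
  {"fingers":50,"slide":[-0.02,0.07,0],"dr":[0,0,0]},
  {"fingers":50,"slide":[-0.02,0.07,0],"dr":[0,0,0]},
  {"fingers":50,"slide":[-0.02,0.07,0],"dr":[0,0,0]},
  {"fingers":50,"slide":[-0.02,0.07,0],"dr":[0,0,0]},
  {"fingers":50,"slide":[-0.02,0.06,0],"dr":[0,0,0]},
  {"fingers":50,"slide":[-0.01,0.04,0],"dr":[0,0,0]},
  {"fingers":50,"slide":[-0.005,0.013,0],"dr":[0,0,0.3]},
  {"fingers":50,"slide":[0,0,0],"dr":[0,0,0.65]},
])

```text
time_s: 9.9
ee_pos: [0.6518, 0.0091, 0.198]
tool_rot: [[-0.995, 0.096, -0.001], [0.096, 0.995, 0.001], [0.001, 0.001, -1.0]]
force: [-0.0, -0.7, -0.5]
gripper_width: 0.701
grip_force: 64.9
```

Request:
play_rows([
  {"fingers":50,"slide":[0,0,0],"dr":[0,0,1]},
  {"fingers":50,"slide":[0,0,0],"dr":[0,0,1]},
  {"fingers":50,"slide":[0,0,0],"dr":[0,0,1]},
  {"fingers":50,"slide":[0,0,0],"dr":[0,0,1]},
  {"fingers":50,"slide":[0,0,0],"dr":[0,0,1]},
  {"fingers":50,"slide":[0,0,0],"dr":[0,0,1]},
  {"fingers":50,"slide":[0,0,0],"dr":[0,0,1]},
  {"fingers":50,"slide":[0,0,0],"dr":[0,0,1]},
])

```text
time_s: 10.9
ee_pos: [0.6516, 0.0074, 0.1981]
tool_rot: [[-0.621, 0.784, -0.001], [0.784, 0.621, 0.0], [0.001, -0.0, -1.0]]
force: [0.6, -0.7, -1.1]
gripper_width: 0.703
grip_force: 64.9
```

Request:
play_rows([
  {"fingers":50,"slide":[0,0,0],"dr":[0,0,1]},
  {"fingers":50,"slide":[0,0,0],"dr":[0,0,1]},
  {"fingers":50,"slide":[0,0,0],"dr":[0,0,1]},
  {"fingers":50,"slide":[0,0,0],"dr":[0,0,1]},
  {"fingers":50,"slide":[0,0,0],"dr":[0,0,1]},
  {"fingers":50,"slide":[0,0,0],"dr":[0,0,1]},
  {"fingers":50,"slide":[0,0,0],"dr":[0,0,1]},
  {"fingers":50,"slide":[0,0,0],"dr":[0,0,0.7]},
])

```text
time_s: 11.9
ee_pos: [0.6516, 0.0075, 0.198]
tool_rot: [[0.099, 0.995, -0.001], [0.995, -0.099, 0.001], [0.001, -0.001, -1.0]]
force: [-0.7, 0.5, 0.2]
gripper_width: 0.698
grip_force: 64.9
```

Request:
play_rows([
  {"fingers":50,"slide":[0,0,0],"dr":[0,0,0]},
  {"fingers":50,"slide":[0,0,0],"dr":[0,0,0]},
  {"fingers":50,"slide":[0,0,0],"dr":[0,0,0]},
  {"fingers":50,"slide":[0,0,0],"dr":[0,0,0]},
])

```text
time_s: 12.4
ee_pos: [0.6522, 0.0067, 0.1981]
tool_rot: [[0.096, 0.995, 0.0], [0.995, -0.096, 0.0], [0.0, -0.0, -1.0]]
force: [-0.0, -0.5, -1.6]
gripper_width: 0.708
grip_force: 47.7
```

```bash
python3 - <<'E'
from h import *
s=settled(); w=get_image('wrist'); C=cam('wrist',s)
t=get_image('top');T=cam('top')
p=s['ee_pos']; zs=p[2]-.0275+.030
go(s,[.652,.007,.1],-5.4)
M=lambda x,y,a:[rect(-107,107,-31,31,zs*1000)(x,y,a)]
print('sheet top',zs, edgefit(M,[(C,w,1)],[p[0],p[1],84.6],(.008,.008,3)),edgefit(M,[(T,t,1)],[p[0],p[1],84.6],(.008,.008,3)))
print(s['gripper_width'])
v=w.copy(); draw(v,C,M(p[0],p[1],84.6),(255,0,0)); cv2.imwrite('pics/sh2.png',v[...,::-1])
E
```

```text
tcp [0.6522 0.0067 0.1981] yaw -5.52 dr_z total -0.021 j7 10.0
 slide total (after turn) [ 0.0003 -0.0003  0.1308]  mm [ -0.2   0.3 -98.1]
sheet top 0.20059920695721165 (array([6.52200e-01, 6.60000e-03, 8.43764e+01]), np.float64(68.3), 67.1) (array([6.57900e-01, 6.00000e-03, 7.87697e+01]), np.float64(61.1), 57.7)
0.7079165411630522
```

Request:
play_rows([
  {"fingers":50,"slide":[0,0,0.03],"dr":[0,0,0]},
  {"fingers":50,"slide":[0,0,0.05],"dr":[0,0,0]},
  {"fingers":50,"slide":[0,0,0.05],"dr":[0,0,0]},
  {"fingers":50,"slide":[0,0,0.03],"dr":[0,0,0]},
  {"fingers":50,"slide":[0,0,0.02],"dr":[0,0,0]},
  {"fingers":50,"slide":[0,0,0.015],"dr":[0,0,0]},
  {"fingers":50,"slide":[0,0,0.01],"dr":[0,0,0]},
  {"fingers":50,"slide":[0,0,0.005],"dr":[0,0,0]},
])

```text
time_s: 13.5
ee_pos: [0.6525, 0.0067, 0.0406]
tool_rot: [[0.097, 0.995, 0.001], [0.995, -0.097, 0.0], [0.0, 0.0, -1.0]]
force: [0.1, 0.5, -1.1]
gripper_width: 0.697
grip_force: 65.3
```

Request:
play_rows([
  {"fingers":50,"slide":[0,0,0.002],"dr":[0,0,0]},
  {"fingers":50,"slide":[0,0,0],"dr":[0,0,0]},
  {"fingers":50,"slide":[0,0,0],"dr":[0,0,0]},
])

```text
time_s: 13.88
ee_pos: [0.6525, 0.0068, 0.0394]
tool_rot: [[0.096, 0.995, 0.001], [0.995, -0.096, 0.0], [0.0, 0.001, -1.0]]
force: [0.1, -1.0, -0.8]
gripper_width: 0.705
grip_force: 65.3
```

Request:
play_rows([
  {"fingers":80,"slide":[0,0,0],"dr":[0,0,0]},
  {"fingers":80,"slide":[0,0,0],"dr":[0,0,0]},
  {"fingers":80,"slide":[0,0,0],"dr":[0,0,0]},
  {"fingers":80,"slide":[0,0,-0.03],"dr":[0,0,0]},
  {"fingers":80,"slide":[0,0,-0.06],"dr":[0,0,0]},
  {"fingers":80,"slide":[0,0,-0.07],"dr":[0,0,0]},
  {"fingers":80,"slide":[0,0,-0.06],"dr":[0,0,0]},
  {"fingers":80,"slide":[0,0,-0.04],"dr":[0,0,0]},
])

```text
time_s: 14.88
ee_pos: [0.6528, 0.0065, 0.2366]
tool_rot: [[0.097, 0.995, 0.002], [0.995, -0.097, 0.0], [0.0, 0.002, -1.0]]
force: [0.3, 0.7, -0.8]
gripper_width: 0.94
grip_force: 0.0
```

Request:
play_rows([
  {"fingers":80,"slide":[0,0,0],"dr":[0,0,0]},
  {"fingers":80,"slide":[0,0,0],"dr":[0,0,0]},
  {"fingers":80,"slide":[0,0,0],"dr":[0,0,0]},
  {"fingers":80,"slide":[0,0,0],"dr":[0,0,0]},
])

```text
time_s: 15.38
ee_pos: [0.6519, 0.0068, 0.2331]
tool_rot: [[0.097, 0.995, -0.002], [0.995, -0.097, -0.0], [-0.0, -0.001, -1.0]]
force: [0.1, -0.5, -0.7]
gripper_width: 0.937
grip_force: 0.0
```

```bash
python3 - <<'E'
from h import *
s=settled(); w=get_image('wrist'); C=cam('wrist',s)
M=lambda x,y,a:[rect(-107,107,-31,31,41)(x,y,a)]
r=edgefit(M,[(C,w,1)],[.652,.007,84.6],(.008,.008,3)); print('sheet',r)
v=w.copy(); draw(v,C,M(*r[0]),(255,0,0)); cv2.imwrite('pics/sh3.png',v[...,::-1])
go(s,[.539,.288,.22],0)
E
```

```text
sheet (array([6.52800e-01, 7.30000e-03, 8.44516e+01]), np.float64(96.9), 94.5)
tcp [0.6519 0.0068 0.2331] yaw -5.54 dr_z total -0.967 j7 9.0
 slide total (after turn) [ 0.375  -0.1505  0.0175]  mm [-112.9  281.2  -13.1]
```

View pics/sh3.png

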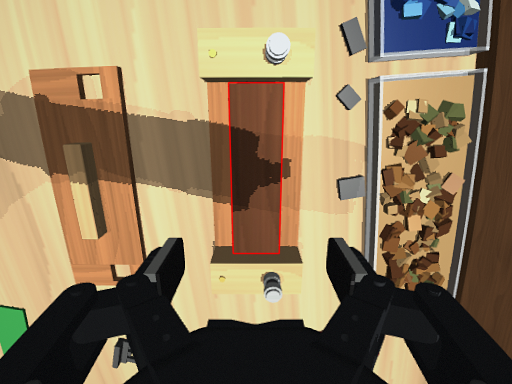

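Request:
play_rows([
  {"fingers":80,"slide":[0,0,0],"dr":[0,0,-0.967]},
  {"fingers":80,"slide":[0.025,-0.01,0],"dr":[0,0,0]},
  {"fingers":80,"slide":[0.05,-0.02,0],"dr":[0,0,0]},
  {"fingers":80,"slide":[0.075,-0.03,0.005],"dr":[0,0,0]},
  {"fingers":80,"slide":[0.075,-0.03,0.005],"dr":[0,0,0]},
  {"fingers":80,"slide":[0.075,-0.03,0.005],"dr":[0,0,0]},
  {"fingers":80,"slide":[0.05,-0.02,0.002],"dr":[0,0,0]},
  {"fingers":80,"slide":[0.025,-0.01,0],"dr":[0,0,0]},
])

```text
time_s: 16.42
ee_pos: [0.5375, 0.2918, 0.2209]
tool_rot: [[-0.003, 1.0, -0.001], [1.0, 0.003, 0.001], [0.001, -0.001, -1.0]]
force: [-0.3, -0.2, -0.7]
gripper_width: 0.937
grip_force: 0.0
```

Request:
play_rows([
  {"fingers":80,"slide":[0,0,0],"dr":[0,0,0]},
  {"fingers":80,"slide":[0,0,0],"dr":[0,0,0]},
  {"fingers":80,"slide":[0,0,0],"dr":[0,0,0]},
  {"fingers":80,"slide":[0,0,0],"dr":[0,0,0]},
])

```text
time_s: 16.92
ee_pos: [0.5403, 0.2867, 0.2214]
tool_rot: [[0.002, 1.0, 0.0], [1.0, -0.002, -0.0], [-0.0, 0.0, -1.0]]
force: [0.3, 0.2, 0.4]
gripper_width: 0.934
grip_force: 0.0
```

```bash
python3 - <<'E'
from h import *
s=settled(); w=get_image('wrist'); C=cam('wrist',s)
M=lambda x,y,a:[rect(-25,25,-32,32,16)(x,y,a)]
v=w.copy()
for x0 in ([.539,.288,2.],[.4737,.413,30.8]):
    r=edgefit(M,[(C,w,1)],x0,(.008,.008,6)); print(r); draw(v,C,M(*r[0]),(255,0,0))
    go(s,[r[0][0],r[0][1],.02],r[0][2])
cv2.imwrite('pics/p1.png',v[...,::-1])
E
```

```text
(array([0.5429, 0.2938, 6.0475]), np.float64(94.2), 47.7)
tcp [0.5403 0.2867 0.2214] yaw -0.12 dr_z total -1.077 j7 -14.0
 slide total (after turn) [0.009  0.0044 0.2686]  mm [   2.6    7.1 -201.4]
(array([ 0.4771,  0.4174, 28.7726]), np.float64(102.4), 58.1)
tcp [0.5403 0.2867 0.2214] yaw -0.12 dr_z total -5.043 j7 -14.0
 slide total (after turn) [0.1933 0.01   0.2686]  mm [ -63.2  130.7 -201.4]
```

View pics/p1.png

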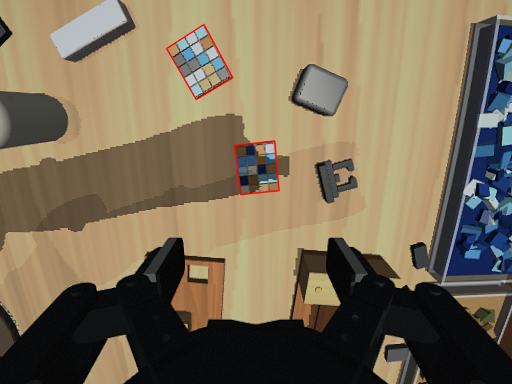

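Request:
play_rows([
  {"fingers":85,"slide":[0,0,0.02],"dr":[0,0,-0.54]},
  {"fingers":85,"slide":[0,0,0.03],"dr":[0,0,-0.537]},
  {"fingers":85,"slide":[0.009,0.0044,0.03],"dr":[0,0,0]},
  {"fingers":85,"slide":[0,0,0.06],"dr":[0,0,0]},
  {"fingers":85,"slide":[0,0,0.06],"dr":[0,0,0]},
  {"fingers":85,"slide":[0,0,0.04],"dr":[0,0,0]},
  {"fingers":85,"slide":[0,0,0.02],"dr":[0,0,0]},
  {"fingers":85,"slide":[0,0,0.011],"dr":[0,0,0]},
])

```text
time_s: 17.98
ee_pos: [0.5426, 0.2951, 0.0175]
tool_rot: [[-0.107, 0.994, -0.0], [0.994, 0.107, -0.0], [-0.0, -0.0, -1.0]]
force: [0.7, 0.2, 0.4]
gripper_width: 0.991
grip_force: 0.0
```

Request:
play_rows([
  {"fingers":85,"slide":[0,0,0],"dr":[0,0,0]},
  {"fingers":40,"slide":[0,0,0],"dr":[0,0,0]},
  {"fingers":40,"slide":[0,0,0],"dr":[0,0,0]},
  {"fingers":40,"slide":[0,0,0],"dr":[0,0,0]},
  {"fingers":40,"slide":[0,0,0],"dr":[0,0,0]},
  {"fingers":40,"slide":[0,0,0],"dr":[0,0,0]},
  {"fingers":40,"slide":[0,0,0],"dr":[0,0,0]},
])

```text
time_s: 18.85
ee_pos: [0.5429, 0.2955, 0.0193]
tool_rot: [[-0.107, 0.994, 0.001], [0.994, 0.107, 0.001], [0.001, 0.001, -1.0]]
force: [-1.3, -0.8, 7.4]
gripper_width: 0.57
grip_force: 62.1
```

```bash
python3 - <<'E'
from h import *
s=settled()
a=np.radians(-5.4); c=lambda u,v:[.652+u*np.cos(a)-v*np.sin(a),.007+u*np.sin(a)+v*np.cos(a)]
print(c(0,.055),c(0,-.055))
go(s,c(0,-.06)+[.12],-5.4)
E
```

```text
[np.float64(0.6571759572325183), np.float64(0.0617559080531694)] [np.float64(0.6468240427674817), np.float64(-0.0477559080531694)]
tcp [0.5429 0.2955 0.0193] yaw 6.17 dr_z total 2.019 j7 -1.0
 slide total (after turn) [-0.4492  0.181  -0.1342]  mm [ 103.4 -348.2  100.7]
```

Request:
play_rows([
  {"fingers":40,"slide":[0,0,-0.03],"dr":[0,0,0]},
  {"fingers":40,"slide":[0,0,-0.06],"dr":[0,0,0.5]},
  {"fingers":40,"slide":[0,0,-0.06],"dr":[0,0,0.75]},
  {"fingers":40,"slide":[0,0,-0.05],"dr":[0,0,0.769]},
  {"fingers":40,"slide":[-0.0292,0.021,0],"dr":[0,0,0]},
  {"fingers":40,"slide":[-0.06,0.04,0],"dr":[0,0,0]},
  {"fingers":40,"slide":[-0.07,0.04,0],"dr":[0,0,0]},
  {"fingers":40,"slide":[-0.07,0.04,0],"dr":[0,0,0]},
])

```text
time_s: 19.85
ee_pos: [0.632, 0.1127, 0.1685]
tool_rot: [[0.093, 0.996, 0.001], [0.996, -0.093, 0.001], [0.001, 0.0, -1.0]]
force: [0.9, 0.8, -1.6]
gripper_width: 0.563
grip_force: 62.6
```

Request:
play_rows([
  {"fingers":40,"slide":[-0.04,0.03,0],"dr":[0,0,0]},
  {"fingers":40,"slide":[-0.02,0.01,0],"dr":[0,0,0]},
  {"fingers":40,"slide":[0,0,0.02],"dr":[0,0,0]},
  {"fingers":40,"slide":[0,0,0.03],"dr":[0,0,0]},
  {"fingers":40,"slide":[0,0,0.03],"dr":[0,0,0]},
  {"fingers":40,"slide":[0,0,0.02],"dr":[0,0,0]},
  {"fingers":40,"slide":[0,0,0],"dr":[0,0,0]},
  {"fingers":40,"slide":[0,0,0],"dr":[0,0,0]},
])

```text
time_s: 20.85
ee_pos: [0.6574, 0.0668, 0.0936]
tool_rot: [[0.094, 0.996, 0.001], [0.996, -0.094, 0.0], [0.0, 0.001, -1.0]]
force: [0.1, 0.1, -0.4]
gripper_width: 0.564
grip_force: 62.5
```

```bash
python3 - <<'E'
from h import *
s=settled()
a=np.radians(-5.4); c=lambda u,v:[.652+u*np.cos(a)-v*np.sin(a),.007+u*np.sin(a)+v*np.cos(a)]
go(s,c(0,.06)+[.0605],-5.4); print(s['gripper_width'],s['grip_force'])
E
```

```text
MOVING 0.5
tcp [0.6574 0.0668 0.0936] yaw -5.37 dr_z total 0.006 j7 9.0
 slide total (after turn) [-0.0001  0.0004  0.0442]  mm [  0.3  -0.1 -33.1]
0.5638473323237024 62.548441886901855
```

Request:
play_rows([
  {"fingers":40,"slide":[0,0,0.02],"dr":[0,0,0]},
  {"fingers":40,"slide":[0,0,0.012],"dr":[0,0,0]},
  {"fingers":40,"slide":[0,0,0.007],"dr":[0,0,0]},
  {"fingers":40,"slide":[0,0,0.004],"dr":[0,0,0]},
  {"fingers":40,"slide":[0,0,0],"dr":[0,0,0]},
  {"fingers":40,"slide":[0,0,0],"dr":[0,0,0]},
])

```text
time_s: 21.6
ee_pos: [0.6573, 0.0663, 0.061]
tool_rot: [[0.094, 0.996, 0.001], [0.996, -0.094, 0.0], [0.0, 0.0, -1.0]]
force: [-0.8, 0.3, -1.3]
gripper_width: 0.566
grip_force: 62.5
```

Request:
play_rows([
  {"fingers":75,"slide":[0,0,0],"dr":[0,0,0]},
  {"fingers":75,"slide":[0,0,0],"dr":[0,0,0]},
  {"fingers":75,"slide":[0,0,0],"dr":[0,0,0]},
  {"fingers":75,"slide":[0,0,-0.03],"dr":[0,0,0]},
  {"fingers":80,"slide":[0,0,-0.06],"dr":[0,0,0]},
  {"fingers":80,"slide":[0,0,-0.07],"dr":[0,0,0]},
  {"fingers":80,"slide":[0,0,-0.05],"dr":[0,0,0]},
])

```text
time_s: 22.48
ee_pos: [0.6575, 0.0661, 0.2208]
tool_rot: [[0.094, 0.996, 0.002], [0.996, -0.094, 0.0], [0.0, 0.002, -1.0]]
force: [-0.2, -1.2, 0.8]
gripper_width: 0.936
grip_force: 0.0
```

```bash
python3 - <<'E'
from h import *
s=state()
go(s,[.4771,.4174,.17],28.8)
E
```

```text
tcp [0.6575 0.0661 0.2208] yaw -5.41 dr_z total -5.97 j7 4.0
 slide total (after turn) [0.5263 0.0148 0.0678]  mm [-180.4  351.3  -50.8]
```

Request:
play_rows([
  {"fingers":85,"slide":[0,0,0],"dr":[0,0,-0.995]},
  {"fingers":85,"slide":[0,0,0],"dr":[0,0,-0.995]},
  {"fingers":85,"slide":[0,0,0],"dr":[0,0,-0.995]},
  {"fingers":85,"slide":[0,0,0],"dr":[0,0,-0.995]},
  {"fingers":85,"slide":[0,0,0],"dr":[0,0,-0.995]},
  {"fingers":85,"slide":[0,0,0],"dr":[0,0,-0.995]},
  {"fingers":85,"slide":[0.0263,0,0],"dr":[0,0,0]},
  {"fingers":85,"slide":[0.07,0.0048,0],"dr":[0,0,0]},
])

```text
time_s: 23.48
ee_pos: [0.6254, 0.13, 0.2185]
tool_rot: [[-0.475, 0.88, 0.001], [0.88, 0.475, -0.001], [-0.001, 0.0, -1.0]]
force: [0.8, 1.1, 0.3]
gripper_width: 0.994
grip_force: 0.0
```

Request:
play_rows([
  {"fingers":85,"slide":[0.08,0.002,0],"dr":[0,0,0]},
  {"fingers":85,"slide":[0.08,0.002,0],"dr":[0,0,0]},
  {"fingers":85,"slide":[0.08,0.002,0],"dr":[0,0,0]},
  {"fingers":85,"slide":[0.08,0.002,0],"dr":[0,0,0]},
  {"fingers":85,"slide":[0.06,0.002,0],"dr":[0,0,0]},
  {"fingers":85,"slide":[0.04,0,0.03],"dr":[0,0,0]},
  {"fingers":85,"slide":[0.01,0,0.03],"dr":[0,0,0]},
  {"fingers":85,"slide":[0,0,0.008],"dr":[0,0,0]},
])

```text
time_s: 24.48
ee_pos: [0.474, 0.4188, 0.1659]
tool_rot: [[-0.483, 0.876, -0.002], [0.876, 0.483, -0.001], [-0.0, -0.003, -1.0]]
force: [-0.0, -0.4, -0.0]
gripper_width: 0.989
grip_force: 0.0
```

Request:
play_rows([
  {"fingers":85,"slide":[0,0,0],"dr":[0,0,0]},
  {"fingers":85,"slide":[0,0,0],"dr":[0,0,0]},
  {"fingers":85,"slide":[0,0,0],"dr":[0,0,0]},
  {"fingers":85,"slide":[0,0,0],"dr":[0,0,0]},
])

```text
time_s: 24.98
ee_pos: [0.4769, 0.4175, 0.1678]
tool_rot: [[-0.481, 0.877, 0.0], [0.877, 0.481, 0.001], [0.0, 0.001, -1.0]]
force: [0.3, 0.7, 0.1]
gripper_width: 0.994
grip_force: 0.0
```

```bash
python3 - <<'E'
from h import *
s=settled(); w=get_image('wrist'); C=cam('wrist',s); t=get_image('top'); T=cam('top')
M=lambda x,y,a:[rect(-25,25,-32,32,16)(x,y,a)]
r=edgefit(M,[(C,w,1)],[.4771,.4174,28.8],(.006,.006,4)); print(r)
go(s,[r[0][0],r[0][1],.018],r[0][2])
a=np.radians(-5.4)
print('panel1 placed',edgefit(lambda x,y,a:[rect(-25,25,-32,32,57)(x,y,a)],[(T,t,1)],[.6577,.0667,-5.4],(.008,.008,4)))
E
```

```text
(array([ 0.4746,  0.4206, 28.0402]), np.float64(94.8), 71.8)
tcp [0.4769 0.4175 0.1678] yaw 28.77 dr_z total 0.128 j7 -2.0
 slide total (after turn) [ 0.0051 -0.0008  0.1997]  mm [  -2.3    3.1 -149.8]
panel1 placed (array([ 0.6572,  0.0627, -7.1247]), np.float64(107.7), 98.9)
```

Request:
play_rows([
  {"fingers":85,"slide":[0.0035,-0.0005,0.02],"dr":[0,0,0.1]},
  {"fingers":85,"slide":[0,0,0.05],"dr":[0,0,0]},
  {"fingers":85,"slide":[0,0,0.05],"dr":[0,0,0]},
  {"fingers":85,"slide":[0,0,0.04],"dr":[0,0,0]},
  {"fingers":85,"slide":[0,0,0.025],"dr":[0,0,0]},
  {"fingers":85,"slide":[0,0,0.0145],"dr":[0,0,0]},
  {"fingers":85,"slide":[0,0,0],"dr":[0,0,0]},
  {"fingers":40,"slide":[0,0,0],"dr":[0,0,0]},
])

```text
time_s: 26.08
ee_pos: [0.4756, 0.4201, 0.0187]
tool_rot: [[-0.473, 0.881, 0.001], [0.881, 0.473, 0.001], [0.0, 0.002, -1.0]]
force: [-0.7, 0.9, 0.4]
gripper_width: 0.812
grip_force: 0.0
```

Request:
play_rows([
  {"fingers":40,"slide":[0,0,0],"dr":[0,0,0]},
  {"fingers":40,"slide":[0,0,0],"dr":[0,0,0]},
  {"fingers":40,"slide":[0,0,0],"dr":[0,0,0]},
  {"fingers":40,"slide":[0,0,0],"dr":[0,0,0]},
  {"fingers":40,"slide":[0,0,0],"dr":[0,0,0]},
  {"fingers":40,"slide":[0,0,0],"dr":[0,0,0]},
])

```text
time_s: 26.82
ee_pos: [0.4756, 0.4203, 0.0191]
tool_rot: [[-0.473, 0.881, 0.001], [0.881, 0.473, 0.002], [0.001, 0.002, -1.0]]
force: [-1.6, -1.4, 5.6]
gripper_width: 0.565
grip_force: 62.7
```

```bash
cat >> h.py <<'E'
_a=np.radians(-5.4)
def car(u,v,z): return [.652+u*np.cos(_a)-v*np.sin(_a),.007+u*np.sin(_a)+v*np.cos(_a),z]
E
python3 - <<'E'
from h import *
s=settled()
go(s,car(0,-.06,.17),-5.4)
E
```

```text
tcp [0.4756 0.4203 0.0191] yaw 28.23 dr_z total 5.87 j7 2.0
 slide total (after turn) [-0.6065  0.286  -0.2013]  mm [ 170.7 -473.   150.9]
```

Request:
play_rows([
  {"fingers":40,"slide":[0,0,-0.02],"dr":[0,0,0]},
  {"fingers":40,"slide":[0,0,-0.05],"dr":[0,0,0]},
  {"fingers":40,"slide":[0,0,-0.05],"dr":[0,0,0.97]},
  {"fingers":40,"slide":[0,0,-0.05],"dr":[0,0,0.98]},
  {"fingers":40,"slide":[0,0,-0.031],"dr":[0,0,0.98]},
  {"fingers":40,"slide":[0,0,0],"dr":[0,0,0.98]},
  {"fingers":40,"slide":[0,0,0],"dr":[0,0,0.98]},
  {"fingers":40,"slide":[0,0,0],"dr":[0,0,0.98]},
])

```text
time_s: 27.82
ee_pos: [0.4749, 0.4197, 0.1696]
tool_rot: [[0.097, 0.995, 0.0], [0.995, -0.097, 0.001], [0.001, 0.0, -1.0]]
force: [0.1, 0.5, -1.1]
gripper_width: 0.564
grip_force: 62.2
```

Request:
play_rows([
  {"fingers":40,"slide":[-0.03,0.015,0],"dr":[0,0,0]},
  {"fingers":40,"slide":[-0.06,0.03,0],"dr":[0,0,0]},
  {"fingers":40,"slide":[-0.07,0.033,0],"dr":[0,0,0]},
  {"fingers":40,"slide":[-0.07,0.033,0],"dr":[0,0,0]},
  {"fingers":40,"slide":[-0.07,0.033,0],"dr":[0,0,0]},
  {"fingers":40,"slide":[-0.07,0.033,0],"dr":[0,0,0]},
  {"fingers":40,"slide":[-0.07,0.033,0],"dr":[0,0,0]},
  {"fingers":40,"slide":[-0.07,0.033,0],"dr":[0,0,0]},
])

```text
time_s: 28.82
ee_pos: [0.6206, 0.0187, 0.1694]
tool_rot: [[0.094, 0.996, 0.001], [0.996, -0.094, 0.0], [0.0, 0.001, -1.0]]
force: [0.4, 0.2, -2.0]
gripper_width: 0.567
grip_force: 62.2
```

Request:
play_rows([
  {"fingers":40,"slide":[-0.06,0.028,0],"dr":[0,0,0]},
  {"fingers":40,"slide":[-0.0365,0.015,0],"dr":[0,0,0]},
  {"fingers":40,"slide":[0,0,0.03],"dr":[0,0,0]},
  {"fingers":40,"slide":[0,0,0.04],"dr":[0,0,0]},
  {"fingers":40,"slide":[0,0,0.03],"dr":[0,0,0]},
  {"fingers":40,"slide":[0,0,0],"dr":[0,0,0]},
  {"fingers":40,"slide":[0,0,0],"dr":[0,0,0]},
  {"fingers":40,"slide":[0,0,0],"dr":[0,0,0]},
])

```text
time_s: 29.82
ee_pos: [0.6464, -0.0537, 0.0949]
tool_rot: [[0.094, 0.996, 0.002], [0.996, -0.094, -0.0], [0.0, 0.002, -1.0]]
force: [-0.8, 0.8, -0.8]
gripper_width: 0.564
grip_force: 62.2
```

```bash
python3 - <<'E'
from h import *
s=settled()
go(s,car(0,-.06,.0605),-5.4); print(s['gripper_width'],s['grip_force'])
E
```

```text
tcp [ 0.6464 -0.0537  0.0949] yaw -5.39 dr_z total 0.002 j7 19.0
 slide total (after turn) [ 0.0013 -0.0002  0.0458]  mm [ -0.1   1.  -34.4]
0.5636635609612474 62.20730781555176
```

Request:
play_rows([
  {"fingers":40,"slide":[0,0,0.02],"dr":[0,0,0]},
  {"fingers":40,"slide":[0,0,0.013],"dr":[0,0,0]},
  {"fingers":40,"slide":[0,0,0.008],"dr":[0,0,0]},
  {"fingers":40,"slide":[0,0,0.004],"dr":[0,0,0]},
  {"fingers":40,"slide":[0,0,0],"dr":[0,0,0]},
  {"fingers":40,"slide":[0,0,0],"dr":[0,0,0]},
])

```text
time_s: 30.58
ee_pos: [0.6453, -0.0533, 0.0601]
tool_rot: [[0.094, 0.996, -0.001], [0.996, -0.094, 0.001], [0.001, -0.001, -1.0]]
force: [-3.7, 1.1, 6.6]
gripper_width: 0.566
grip_force: 63.2
```

Request:
play_rows([
  {"fingers":75,"slide":[0,0,0],"dr":[0,0,0]},
  {"fingers":75,"slide":[0,0,0],"dr":[0,0,0]},
  {"fingers":75,"slide":[0,0,0],"dr":[0,0,0]},
  {"fingers":75,"slide":[0,0,-0.03],"dr":[0,0,0]},
  {"fingers":80,"slide":[0,0,-0.06],"dr":[0,0,0]},
  {"fingers":80,"slide":[0,0,-0.07],"dr":[0,0,0]},
  {"fingers":80,"slide":[0,0,-0.05],"dr":[0,0,0]},
  {"fingers":80,"slide":[0,-0.02,-0.02],"dr":[0,0,0]},
])

```text
time_s: 31.58
ee_pos: [0.6322, -0.0524, 0.2348]
tool_rot: [[0.094, 0.996, 0.004], [0.996, -0.094, -0.001], [-0.0, 0.004, -1.0]]
force: [-0.1, -0.2, -0.9]
gripper_width: 0.937
grip_force: 0.0
```

Request:
play_rows([
  {"fingers":80,"slide":[0,-0.06,0],"dr":[0,0,0]},
  {"fingers":80,"slide":[0,-0.04,0],"dr":[0,0,0]},
  {"fingers":80,"slide":[0,0,0],"dr":[0,0,0]},
  {"fingers":80,"slide":[0,0,0],"dr":[0,0,0]},
  {"fingers":80,"slide":[0,0,0],"dr":[0,0,0]},
  {"fingers":80,"slide":[0,0,0],"dr":[0,0,0]},
])

```text
time_s: 32.33
ee_pos: [0.5567, -0.045, 0.232]
tool_rot: [[0.094, 0.996, -0.0], [0.996, -0.094, -0.001], [-0.001, 0.0, -1.0]]
force: [0.2, 0.7, -0.2]
gripper_width: 0.935
grip_force: 0.0
```

```bash
python3 - <<'E'
from h import *
s=settled(); w=get_image('wrist'); C=cam('wrist',s)
v=w.copy()
r=edgefit(lambda x,y,a:carrier_pts(x,y,a)[:2],[(C,w,1)],[.652,.007,-5.4],(.005,.005,2)); print('carrier',r); draw(v,C,carrier_pts(*r[0])[:2],(0,0,255))
M=lambda x,y,a:[rect(-25,25,-32,32,57)(x,y,a)]
for q in (.06,-.06):
    r=edgefit(M,[(C,w,1)],car(0,q,0)[:2]+[-5.4],(.007,.007,4)); print('panel',r); draw(v,C,M(*r[0]),(255,0,0))
b=lambda x,y,a:[rect(-58,58,-157,157,12)(x,y,a),rect(-12,12,-65,65,38)(x,y,a),rect(5,35,119,149,12)(x,y,a),rect(5,35,-149,-119,12)(x,y,a)]
r=edgefit(b,[(C,w,1)],[.424,.004,-5.2],(.008,.008,3)); print('board',r); draw(v,C,b(*r[0]),(0,255,0))
go(s,[r[0][0],r[0][1],.15],r[0][2])
cv2.imwrite('pics/p2.png',v[...,::-1])
E
```

```text
carrier (array([ 0.6526,  0.007 , -5.5958]), np.float64(57.1), 56.5)
panel (array([ 0.6573,  0.0621, -5.0979]), np.float64(114.2), 80.5)
panel (array([ 0.6457, -0.0535, -4.9436]), np.float64(115.0), 112.9)
board (array([ 4.2360e-01,  3.8000e-03, -5.3693e+00]), np.float64(97.3), 96.3)
tcp [ 0.5567 -0.045   0.232 ] yaw -5.4 dr_z total -0.005 j7 12.0
 slide total (after turn) [ 0.0482 -0.1827  0.1093]  mm [-133.1   48.8  -82. ]
```

View pics/p2.png

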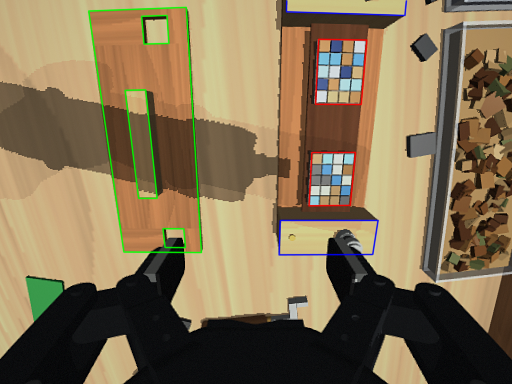

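Request:
play_rows([
  {"fingers":60,"slide":[0.008,-0.03,0.0],"dr":[0,0,0]},
  {"fingers":60,"slide":[0.016,-0.06,0.02],"dr":[0,0,0]},
  {"fingers":60,"slide":[0.016,-0.06,0.04],"dr":[0,0,0]},
  {"fingers":60,"slide":[0.0082,-0.0327,0.05],"dr":[0,0,0]},
  {"fingers":60,"slide":[0,0,0.05],"dr":[0,0,0]},
  {"fingers":60,"slide":[0,0,0],"dr":[0,0,0]},
  {"fingers":60,"slide":[0,0,0],"dr":[0,0,0]},
  {"fingers":60,"slide":[0,0,0],"dr":[0,0,0]},
])

```text
time_s: 33.38
ee_pos: [0.4244, 0.0039, 0.1134]
tool_rot: [[0.094, 0.996, 0.002], [0.996, -0.094, 0.0], [0.001, 0.002, -1.0]]
force: [0.5, 0.5, 0.3]
gripper_width: 0.703
grip_force: 0.0
```

```bash
python3 - <<'E'
from h import *
s=settled(); w=get_image('wrist'); C=cam('wrist',s)
b=lambda x,y,a:[rect(-58,58,-157,157,12)(x,y,a),rect(-12,12,-65,65,38)(x,y,a),rect(5,35,119,149,12)(x,y,a),rect(5,35,-149,-119,12)(x,y,a)]
r=edgefit(b,[(C,w,1)],[.4236,.0038,-5.4],(.006,.006,3)); print('board',r)
go(s,[.4236,.0038,.032],r[0][2])
E
```

```text
board (array([ 4.2320e-01,  3.8000e-03, -5.3231e+00]), np.float64(77.7), 76.6)
tcp [0.4244 0.0039 0.1134] yaw -5.41 dr_z total -0.016 j7 9.0
 slide total (after turn) [-0.0002 -0.001   0.1085]  mm [ -0.8  -0.1 -81.4]
```

Request:
play_rows([
  {"fingers":60,"slide":[0,-0.001,0.03],"dr":[0,0,0]},
  {"fingers":60,"slide":[0,0,0.04],"dr":[0,0,0]},
  {"fingers":60,"slide":[0,0,0.025],"dr":[0,0,0]},
  {"fingers":60,"slide":[0,0,0.0135],"dr":[0,0,0]},
  {"fingers":60,"slide":[0,0,0],"dr":[0,0,0]},
  {"fingers":10,"slide":[0,0,0],"dr":[0,0,0]},
  {"fingers":10,"slide":[0,0,0],"dr":[0,0,0]},
  {"fingers":10,"slide":[0,0,0],"dr":[0,0,0]},
])

```text
time_s: 34.42
ee_pos: [0.4229, 0.0042, 0.0316]
tool_rot: [[0.094, 0.996, 0.001], [0.996, -0.094, 0.001], [0.001, 0.001, -1.0]]
force: [-1.9, -1.4, 9.1]
gripper_width: 0.272
grip_force: 59.1
```

Request:
play_rows([
  {"fingers":10,"slide":[0,0,0],"dr":[0,0,0]},
  {"fingers":10,"slide":[0,0,0],"dr":[0,0,0]},
  {"fingers":10,"slide":[0,0,0],"dr":[0,0,0]},
  {"fingers":10,"slide":[0,0,0],"dr":[0,0,0]},
])

```text
time_s: 34.92
ee_pos: [0.4229, 0.0042, 0.0316]
tool_rot: [[0.094, 0.996, 0.001], [0.996, -0.094, 0.001], [0.001, 0.001, -1.0]]
force: [-2.2, 1.0, 8.4]
gripper_width: 0.268
grip_force: 59.2
```

```bash
python3 - <<'E'
from h import *
s=settled(); print(s['gripper_width'],s['grip_force'],s['force'])
p=s['ee_pos']; go(s,car(0,0,.2),-5.45)
E
```

```text
0.26834191934927704 59.158304929733276 [-2.18641303  0.99200919  8.382134  ]
tcp [0.4229 0.0042 0.0316] yaw -5.39 dr_z total 0.011 j7 19.0
 slide total (after turn) [ 0.0327  0.3037 -0.2245]  mm [229.1   2.8 168.4]
```

Request:
play_rows([
  {"fingers":10,"slide":[0,0,-0.02],"dr":[0,0,0]},
  {"fingers":10,"slide":[0,0,-0.05],"dr":[0,0,0]},
  {"fingers":10,"slide":[0,0,-0.05],"dr":[0,0,0]},
  {"fingers":10,"slide":[0,0,-0.035],"dr":[0,0,0]},
  {"fingers":10,"slide":[0.0027,0.02,0],"dr":[0,0,0]},
  {"fingers":10,"slide":[0.005,0.05,0],"dr":[0,0,0]},
  {"fingers":10,"slide":[0.005,0.05,0],"dr":[0,0,0]},
  {"fingers":10,"slide":[0.005,0.05,0],"dr":[0,0,0]},
])

```text
time_s: 35.92
ee_pos: [0.552, 0.0057, 0.1455]
tool_rot: [[0.093, 0.996, -0.001], [0.996, -0.093, 0.0], [0.0, -0.001, -1.0]]
force: [-0.4, 0.5, -2.0]
gripper_width: 0.267
grip_force: 59.8
```

Request:
play_rows([
  {"fingers":10,"slide":[0.005,0.05,0],"dr":[0,0,0]},
  {"fingers":10,"slide":[0.005,0.05,0],"dr":[0,0,0]},
  {"fingers":10,"slide":[0.005,0.0337,0],"dr":[0,0,0]},
  {"fingers":10,"slide":[0,0,0],"dr":[0,0,0]},
  {"fingers":10,"slide":[0,0,0],"dr":[0,0,0]},
  {"fingers":10,"slide":[0,0,0],"dr":[0,0,0]},
  {"fingers":10,"slide":[0,0,0],"dr":[0,0,0]},
  {"fingers":10,"slide":[0,0,0],"dr":[0,0,0]},
])

```text
time_s: 36.92
ee_pos: [0.6513, 0.0072, 0.1473]
tool_rot: [[0.094, 0.996, 0.0], [0.996, -0.094, 0.0], [0.0, 0.0, -1.0]]
force: [-0.1, -0.4, -1.6]
gripper_width: 0.267
grip_force: 59.7
```

```bash
python3 - <<'E'
from h import *
s=settled(); w=get_image('wrist'); C=cam('wrist',s); print(s['gripper_width'],s['grip_force'],s['force'],s['moment'])
go(s,car(0,0,.1),-5.45)
z=(s['ee_pos'][2]-.0316)*1000; p=s['ee_pos']
b=lambda x,y,a:[rect(-58,58,-157,157,12+z)(x,y,a),rect(-12,12,-65,65,38+z)(x,y,a),rect(5,35,119,149,12+z)(x,y,a)]
r=edgefit(b,[(C,w,1)],[p[0],p[1],-5.4],(.006,.006,3)); print('board',z,r)
v=w.copy(); draw(v,C,b(*r[0]),(0,255,0)); draw(v,C,carrier_pts(.652,.007,-5.4)[5:],(255,0,0))
t=get_image('top'); T=cam('top'); c=cv2.resize(t[90:180,195:335],None,fx=5,fy=5,interpolation=cv2.INTER_CUBIC)
o=np.zeros((200+374,512,3),np.uint8); o[:200]=v[:200]; o[200:,:]=0
c=cv2.resize(t[95:172,200:332],(512,299),interpolation=cv2.INTER_CUBIC); o[200:499]=c
cv2.imwrite('pics/bd.png',o[:500,:,::-1])
E
```

```text
0.2673278120660942 59.73896563053131 [-0.10802452 -0.37063592 -1.60975842] [ 0.0122159   0.01925971 -0.00791715]
tcp [0.6513 0.0072 0.1473] yaw -5.39 dr_z total 0.01 j7 12.0
 slide total (after turn) [-0.0002  0.001   0.063 ]  mm [  0.7  -0.2 -47.3]
board 115.67418817018886 (array([ 0.6513,  0.0065, -5.3643]), np.float64(43.2), 41.2)
```

View pics/bd.png

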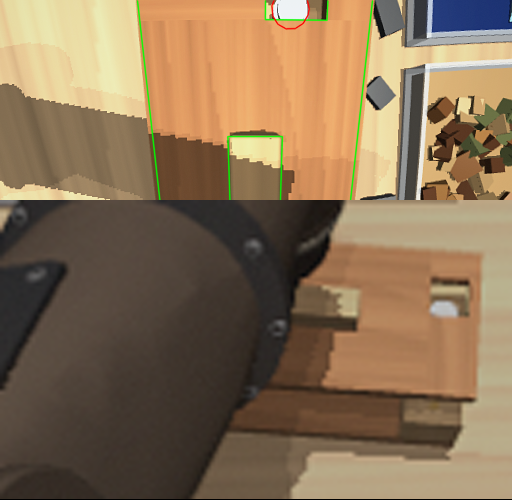

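Request:
play_rows([
  {"fingers":10,"slide":[0,0.001,0.01],"dr":[0,0,0]},
  {"fingers":10,"slide":[0,0,0.015],"dr":[0,0,0]},
  {"fingers":10,"slide":[0,0,0.015],"dr":[0,0,0]},
  {"fingers":10,"slide":[0,0,0.01],"dr":[0,0,0]},
  {"fingers":10,"slide":[0,0,0.01],"dr":[0,0,0]},
  {"fingers":10,"slide":[0,0,0],"dr":[0,0,0]},
])

```text
time_s: 37.78
ee_pos: [0.6519, 0.007, 0.1014]
tool_rot: [[0.094, 0.996, -0.001], [0.996, -0.094, -0.0], [-0.0, -0.001, -1.0]]
force: [0.3, -0.6, -3.3]
gripper_width: 0.268
grip_force: 59.7
```

Request:
play_rows([
  {"fingers":10,"slide":[0,0,0.007],"dr":[0,0,0]},
  {"fingers":10,"slide":[0,0,0.005],"dr":[0,0,0]},
  {"fingers":10,"slide":[0,0,0.002],"dr":[0,0,0]},
  {"fingers":10,"slide":[0,0,0],"dr":[0,0,0]},
  {"fingers":10,"slide":[0,0,0],"dr":[0,0,0]},
])

```text
time_s: 38.4
ee_pos: [0.6522, 0.0071, 0.0918]
tool_rot: [[0.094, 0.996, 0.0], [0.996, -0.094, 0.0], [0.0, 0.0, -1.0]]
force: [-2.5, -0.4, 1.4]
gripper_width: 0.271
grip_force: 60.3
```

Request:
play_rows([
  {"fingers":70,"slide":[0,0,0],"dr":[0,0,0]},
  {"fingers":70,"slide":[0,0,0],"dr":[0,0,0]},
  {"fingers":70,"slide":[0,0,0],"dr":[0,0,0]},
  {"fingers":70,"slide":[0,0,-0.03],"dr":[0,0,0]},
  {"fingers":70,"slide":[0,0,-0.06],"dr":[0,0,0]},
  {"fingers":70,"slide":[0,0,-0.06],"dr":[0,0,-0.5]},
  {"fingers":70,"slide":[0,0,-0.04],"dr":[0,0,-0.9]},
  {"fingers":70,"slide":[0,0,0],"dr":[0,0,-1]},
])

```text
time_s: 39.4
ee_pos: [0.6537, 0.0066, 0.2372]
tool_rot: [[-0.148, 0.989, 0.005], [0.989, 0.148, 0.0], [-0.0, 0.005, -1.0]]
force: [-1.3, 0.7, -0.9]
gripper_width: 0.824
grip_force: 0.0
```

Request:
play_rows([
  {"fingers":70,"slide":[0,0,0],"dr":[0,0,-1]},
  {"fingers":70,"slide":[0,0,0],"dr":[0,0,-1]},
  {"fingers":70,"slide":[0,0,0],"dr":[0,0,-1]},
  {"fingers":70,"slide":[0,0,0],"dr":[0,0,-1]},
  {"fingers":70,"slide":[0,0,0],"dr":[0,0,-1]},
  {"fingers":70,"slide":[0,0,0],"dr":[0,0,-1]},
  {"fingers":70,"slide":[0,0,0],"dr":[0,0,-1]},
  {"fingers":70,"slide":[0,0,0],"dr":[0,0,-1]},
])

```text
time_s: 40.4
ee_pos: [0.6522, 0.0068, 0.2341]
tool_rot: [[-0.813, 0.583, 0.0], [0.583, 0.813, -0.0], [-0.0, -0.0, -1.0]]
force: [-0.7, 0.7, -0.0]
gripper_width: 0.817
grip_force: 0.0
```

Request:
play_rows([
  {"fingers":70,"slide":[0,0,0],"dr":[0,0,-1]},
  {"fingers":70,"slide":[0,0,0],"dr":[0,0,-1]},
  {"fingers":70,"slide":[0,0,0],"dr":[0,0,-1]},
  {"fingers":70,"slide":[0,0,0],"dr":[0,0,-1]},
  {"fingers":70,"slide":[0,0,0],"dr":[0,0,-1]},
  {"fingers":70,"slide":[0,0,0],"dr":[0,0,-0.3]},
  {"fingers":70,"slide":[0.01,0.03,0],"dr":[0,0,0]},
  {"fingers":70,"slide":[0.02,0.07,0],"dr":[0,0,0]},
])

```text
time_s: 41.4
ee_pos: [0.6374, 0.0809, 0.2342]
tool_rot: [[-0.995, 0.102, 0.001], [0.102, 0.995, -0.002], [-0.001, -0.002, -1.0]]
force: [0.2, 0.3, 0.2]
gripper_width: 0.821
grip_force: 0.0
```

Request:
play_rows([
  {"fingers":70,"slide":[0.03,0.07,0],"dr":[0,0,0]},
  {"fingers":70,"slide":[0.03,0.07,0],"dr":[0,0,0]},
  {"fingers":70,"slide":[0.03,0.07,0],"dr":[0,0,0]},
  {"fingers":70,"slide":[0,0.04,0],"dr":[0,0,0]},
  {"fingers":70,"slide":[0,0,0],"dr":[0,0,0]},
  {"fingers":70,"slide":[0,0,0],"dr":[0,0,0]},
  {"fingers":70,"slide":[0,0,0],"dr":[0,0,0]},
  {"fingers":70,"slide":[0,0,0],"dr":[0,0,0]},
])

```text
time_s: 42.4
ee_pos: [0.5878, 0.2757, 0.2342]
tool_rot: [[-0.995, 0.097, 0.0], [0.097, 0.995, -0.0], [-0.0, -0.0, -1.0]]
force: [0.8, 0.3, 0.2]
gripper_width: 0.818
grip_force: 0.0
```

```bash
python3 - <<'E'
from h import *
s=settled(); go(s); t=get_image('top'); w=get_image('wrist'); C=cam('wrist',s)
np.save('pics/wc.npy',w); np.save('pics/wcs.npy',s,allow_pickle=True)
f=find_in('wrist','clip_a'); print([(round(d['p'],2),unproj(C,[d['xy']],.007)[0].round(3)[:2]) for d in f])
T=cam('top'); b=lambda x,y,a:[rect(-58,58,-157,157,72)(x,y,a),rect(-12,12,-65,65,98)(x,y,a)]
print('board',edgefit(b,[(T,t,1)],[.652,.007,-5.4],(.006,.006,3)))
p=[d for d in f if d['p']>.4]
x,y=unproj(C,[f[0]['xy']],.007)[0][:2]
bi=bird(C,w,x,y,.007,half=.05,mm=.25); cv2.imwrite('pics/c1.png',np.hstack([bi,bird(C,w,x,y,.02,half=.05,mm=.25)])[...,::-1]); print(x,y)
E
```

```text
tcp [0.5878 0.2757 0.2342] yaw 84.45 dr_z total -0.0 j7 61.0
[(0.81, array([0.643, 0.273])), (0.45, array([0.611, 0.071]))]
board (array([ 0.6524,  0.0067, -5.244 ]), np.float64(100.3), 100.0)
0.6433972816417826 0.27319328515044344
```

View pics/c1.png

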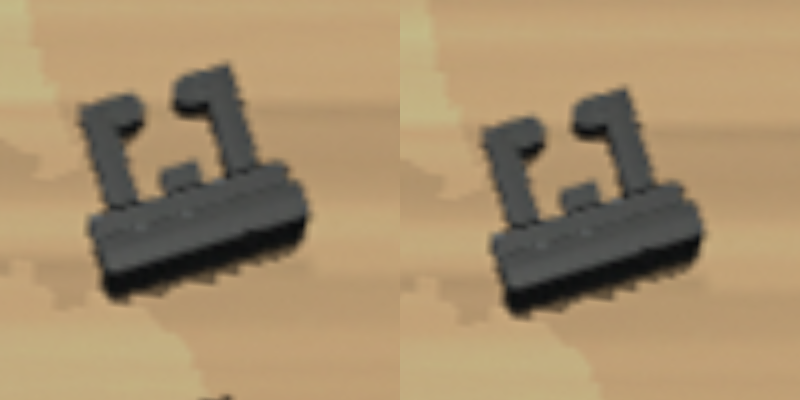

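```bash
cat >> h.py <<'E'
def clipm(z0):
    def m(x,y,a):
        r=rect(-34,-24,-26,26,20+z0)(x,y,a); b=rect(-34,-24,-26,26,0+z0)(x,y,a)
        q=rect(-34,13,-26,26,7+z0)(x,y,a)
        return [r, np.array([r[0],r[1]]), np.array([b[0],b[1]])]
    return m
E
python3 - <<'E'
from h import *
w=np.load('pics/wc.npy'); s=np.load('pics/wcs.npy',allow_pickle=True).item(); C=cam('wrist',s)
a=np.radians(16.5); x0=[.632+.029*np.cos(a),.2733+.029*np.sin(a),16.5]; print(x0)
r=edgefit(clipm(0),[(C,w,1)],x0,(.004,.004,4)); print(r)
x,y,A=r[0]; f=[x-.029*np.cos(np.radians(A)),y-.029*np.sin(np.radians(A))]; print('flange',f); go(s,f+[.10],90+A)
c=proj(C,[[.6434,.2732,.01]])[0].astype(int); v=w.copy(); draw(v,C,clipm(0)(x,y,A),(255,0,0))
cv2.imwrite('pics/c2.png',cv2.resize(v[c[1]-45:c[1]+45,c[0]-60:c[0]+60],(600,450),interpolation=cv2.INTER_CUBIC)[...,::-1])
E
```

```text
[np.float64(0.6598057723111777), np.float64(0.2815364449964137), 16.5]
(array([ 0.6601,  0.2819, 16.2857]), np.float64(105.0), 104.3)
flange [np.float64(0.6322636159675848), np.float64(0.27376761265064786)]
tcp [0.5878 0.2757 0.2342] yaw 84.45 dr_z total -3.811 j7 61.0
 slide total (after turn) [-0.0561 -0.0191  0.179 ]  mm [  44.4   -1.9 -134.2]
```

View pics/c2.png

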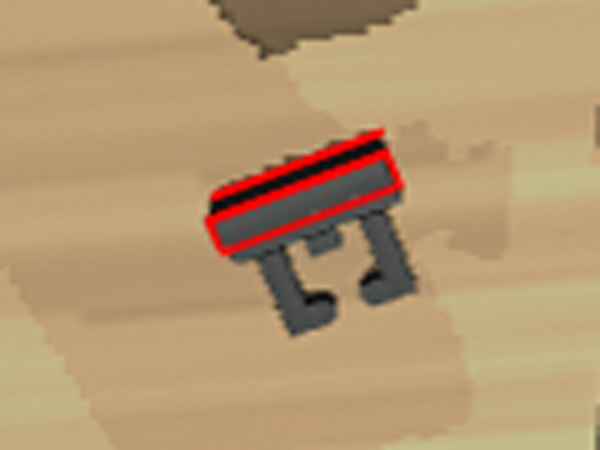

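Request:
play_rows([
  {"fingers":75,"slide":[0,0,0.02],"dr":[0,0,-0.953]},
  {"fingers":75,"slide":[0,0,0.03],"dr":[0,0,-0.953]},
  {"fingers":75,"slide":[0,0,0.03],"dr":[0,0,-0.953]},
  {"fingers":75,"slide":[0,0,0.03],"dr":[0,0,-0.952]},
  {"fingers":75,"slide":[-0.0361,-0.0121,0.02],"dr":[0,0,0]},
  {"fingers":75,"slide":[-0.02,-0.007,0],"dr":[0,0,0]},
  {"fingers":75,"slide":[0,0,0],"dr":[0,0,0]},
  {"fingers":75,"slide":[0,0,0.05],"dr":[0,0,0]},
])

```text
time_s: 43.55
ee_pos: [0.6337, 0.2761, 0.1018]
tool_rot: [[-0.959, -0.282, 0.006], [-0.282, 0.959, 0.003], [-0.006, 0.002, -1.0]]
force: [-0.4, -0.0, -1.0]
gripper_width: 0.876
grip_force: 0.0
```

Request:
play_rows([
  {"fingers":75,"slide":[0,0,0.05],"dr":[0,0,0]},
  {"fingers":75,"slide":[0,0,0.03],"dr":[0,0,0]},
  {"fingers":75,"slide":[0,0,0.017],"dr":[0,0,0]},
  {"fingers":75,"slide":[0,0,0.0086],"dr":[0,0,0]},
  {"fingers":75,"slide":[0,0,0],"dr":[0,0,0]},
  {"fingers":75,"slide":[0,0,0],"dr":[0,0,0]},
])

```text
time_s: 44.3
ee_pos: [0.6325, 0.2753, 0.0209]
tool_rot: [[-0.959, -0.282, 0.001], [-0.282, 0.959, 0.001], [-0.002, 0.0, -1.0]]
force: [-0.5, 0.2, 0.1]
gripper_width: 0.879
grip_force: 0.0
```

Request:
play_rows([
  {"fingers":42,"slide":[0,0,0],"dr":[0,0,0]},
  {"fingers":42,"slide":[0,0,0],"dr":[0,0,0]},
  {"fingers":42,"slide":[0,0,0],"dr":[0,0,0]},
  {"fingers":42,"slide":[0,0,0],"dr":[0,0,0]},
  {"fingers":42,"slide":[0,0,0],"dr":[0,0,0]},
  {"fingers":42,"slide":[0,0,0],"dr":[0,0,0]},
])

```text
time_s: 45.05
ee_pos: [0.6324, 0.2752, 0.0211]
tool_rot: [[-0.959, -0.282, 0.001], [-0.282, 0.959, 0.001], [-0.001, 0.0, -1.0]]
force: [-2.0, -1.1, 6.4]
gripper_width: 0.586
grip_force: 64.3
```

```bash
python3 - <<'E'
from h import *
s=settled(); print(s['gripper_width'],s['grip_force'],s['force'])
# target seat 24 mm short of the stud => flange centre 53 short
go(s,car(.020-.024-.029,.134,.15),84.6)
E
```

```text
0.5855944495491968 64.2871215037303 [-1.95894605 -1.0661863   6.38441173]
tcp [0.6324 0.2752 0.0211] yaw 106.39 dr_z total 3.803 j7 84.0
 slide total (after turn) [-0.0157 -0.1749 -0.1719]  mm [  -0.6 -131.7  128.9]
```

Request:
play_rows([
  {"fingers":42,"slide":[0,0,-0.03],"dr":[0,0,0]},
  {"fingers":42,"slide":[0,0,-0.05],"dr":[0,0,0.5]},
  {"fingers":42,"slide":[0,0,-0.05],"dr":[0,0,0.9]},
  {"fingers":42,"slide":[0,0,-0.042],"dr":[0,0,0.9]},
  {"fingers":42,"slide":[0,0,0],"dr":[0,0,0.9]},
  {"fingers":42,"slide":[0,0,0],"dr":[0,0,0.603]},
  {"fingers":42,"slide":[0,-0.0249,0],"dr":[0,0,0]},
  {"fingers":42,"slide":[-0.005,-0.05,0],"dr":[0,0,0]},
])

```text
time_s: 46.05
ee_pos: [0.6297, 0.2188, 0.1486]
tool_rot: [[-0.996, 0.09, -0.0], [0.09, 0.996, 0.0], [0.0, 0.0, -1.0]]
force: [0.1, -1.3, -0.8]
gripper_width: 0.589
grip_force: 64.7
```

Request:
play_rows([
  {"fingers":42,"slide":[-0.005,-0.06,0],"dr":[0,0,0]},
  {"fingers":42,"slide":[-0.0017,-0.04,0],"dr":[0,0,0]},
  {"fingers":42,"slide":[0,0,0.02],"dr":[0,0,0]},
  {"fingers":42,"slide":[0,0,0.02],"dr":[0,0,0]},
  {"fingers":42,"slide":[0,0,0],"dr":[0,0,0]},
  {"fingers":42,"slide":[0,0,0],"dr":[0,0,0]},
  {"fingers":42,"slide":[0,0,0],"dr":[0,0,0]},
  {"fingers":42,"slide":[0,0,0],"dr":[0,0,0]},
])

```text
time_s: 47.05
ee_pos: [0.6285, 0.1439, 0.1192]
tool_rot: [[-0.996, 0.094, 0.001], [0.094, 0.996, 0.0], [-0.001, 0.0, -1.0]]
force: [0.1, 0.2, -0.9]
gripper_width: 0.588
grip_force: 64.7
```

```bash
python3 - <<'E'
from h import *
s=settled(); print(s['gripper_width'],s['grip_force'])
go(s,car(-.036,.134,.0935),84.6)
w=get_image('wrist'); C=cam('wrist',s); p=s['ee_pos']; z=(p[2]-.0211)*1000
r=edgefit(clipm(z),[(C,w,1)],[p[0]+.029,p[1]-.0027,-5.4],(.004,.004,4)); print(r, [p[0]+.029*.9956,p[1]-.0027])
st=lambda x,y,a:[carrier_pts(x,y,a)[5]]
r=edgefit(st,[(C,w,1)],[.652,.007,-5.4],(.004,.004,1)); print('stud L from carrier fit',r, car(.02,.134,0))
E
```

```text
0.5876492564569058 64.7238969204301
tcp [0.6285 0.1439 0.1192] yaw 84.63 dr_z total 0.005 j7 76.0
 slide total (after turn) [-0.0003 -0.0001  0.0343]  mm [  0.2  -0.1 -25.7]
(array([ 0.6576,  0.1455, -5.447 ]), np.float64(59.3), 54.3) [np.float64(0.6574039900134021), np.float64(0.1411802494193175)]
stud L from carrier fit (array([ 0.6509,  0.0071, -5.4259]), np.float64(109.8), 107.4) [np.float64(0.6845217532767426), np.float64(0.13852313699044244), 0]
```

Request:
play_rows([
  {"fingers":42,"slide":[0,0,0.012],"dr":[0,0,0]},
  {"fingers":42,"slide":[0,0,0.01],"dr":[0,0,0]},
  {"fingers":42,"slide":[0,0,0.007],"dr":[0,0,0]},
  {"fingers":42,"slide":[0,0,0.005],"dr":[0,0,0]},
  {"fingers":42,"slide":[0,0,0],"dr":[0,0,0]},
  {"fingers":42,"slide":[0,0,0],"dr":[0,0,0]},
])

```text
time_s: 47.85
ee_pos: [0.6284, 0.1436, 0.0933]
tool_rot: [[-0.996, 0.094, 0.0], [0.094, 0.996, 0.0], [-0.0, 0.0, -1.0]]
force: [-0.1, 0.5, -1.0]
gripper_width: 0.587
grip_force: 64.7
```

Request:
play_rows([
  {"fingers":70,"slide":[0,0,0],"dr":[0,0,0]},
  {"fingers":70,"slide":[0,0,0],"dr":[0,0,0]},
  {"fingers":70,"slide":[0,0,0],"dr":[0,0,0]},
  {"fingers":70,"slide":[0,0,0],"dr":[0,0,0]},
  {"fingers":70,"slide":[0,0,-0.03],"dr":[0,0,0]},
  {"fingers":70,"slide":[0,0,-0.05],"dr":[0,0,0]},
  {"fingers":70,"slide":[0,0,-0.06],"dr":[0,0,0]},
  {"fingers":70,"slide":[0.03,0,-0.05],"dr":[0,0,0]},
])

```text
time_s: 48.85
ee_pos: [0.6069, 0.1453, 0.2376]
tool_rot: [[-0.995, 0.095, 0.002], [0.095, 0.995, -0.0], [-0.002, 0.0, -1.0]]
force: [-0.3, 0.1, 0.6]
gripper_width: 0.819
grip_force: 0.0
```

Request:
play_rows([
  {"fingers":70,"slide":[0.03,0,0],"dr":[0,0,0]},
  {"fingers":70,"slide":[0,0,0],"dr":[0,0,0]},
  {"fingers":70,"slide":[0,0,0],"dr":[0,0,0]},
  {"fingers":70,"slide":[0,0,0],"dr":[0,0,0]},
  {"fingers":70,"slide":[0,0,0],"dr":[0,0,0]},
])

```text
time_s: 49.48
ee_pos: [0.5839, 0.1475, 0.2354]
tool_rot: [[-0.996, 0.095, -0.0], [0.095, 0.996, -0.0], [0.0, -0.001, -1.0]]
force: [-0.1, 0.3, -0.7]
gripper_width: 0.817
grip_force: 0.0
```

```bash
cat >> h.py <<'E'
def tocar(x,y):
    d=np.array([x-.652,y-.007]); return (np.array([[np.cos(_a),np.sin(_a)],[-np.sin(_a),np.cos(_a)]])@d).round(4)
E
python3 - <<'E'
from h import *
s=settled(); w=get_image('wrist'); C=cam('wrist',s); t=get_image('top')
x,y,_=car(-.007,.134,0); r=edgefit(clipm(72),[(C,w,1)],[x,y,-5.4],(.006,.006,4)); print('clip',r,tocar(*r[0][:2]))
r=edgefit(lambda x,y,a:[carrier_pts(x,y,a)[5]],[(C,w,1)],[.652,.007,-5.4],(.004,.004,.1)); print(r)
T=cam('top'); 
print([(round(d['p'],2),unproj(T,[d['xy']],.007)[0].round(3)[:2]) for d in find_in('top','clip_a')])
print([(round(d['p'],2),unproj(T,[d['xy']],.02)[0].round(3)[:2]) for d in find_in('top','fork_grip')])
go(s,[.35,-.30,.23],84.6)
E
```

```text
clip (array([ 0.6575,  0.1401, -5.9847]), np.float64(106.2), 104.4) [-0.0071  0.133 ]
(array([ 0.6498,  0.0072, -5.3069]), np.float64(115.1), 102.6)
[(0.59, array([ 0.393, -0.295]))]
[(0.77, array([ 0.543, -0.29 ])), (0.62, array([ 0.672, -0.023]))]
tcp [0.5839 0.1475 0.2354] yaw 84.58 dr_z total -0.004 j7 72.0
 slide total (after turn) [ 0.2543 -0.6234  0.0072]  mm [-233.9 -447.5   -5.4]
```

Request:
play_rows([
  {"fingers":70,"slide":[0.01,-0.03,0],"dr":[0,0,0]},
  {"fingers":70,"slide":[0.025,-0.06,0],"dr":[0,0,0]},
  {"fingers":70,"slide":[0.03,-0.07,0],"dr":[0,0,0]},
  {"fingers":70,"slide":[0.03,-0.07,0],"dr":[0,0,0]},
  {"fingers":70,"slide":[0.03,-0.07,0],"dr":[0,0,0]},
  {"fingers":70,"slide":[0.03,-0.07,0],"dr":[0,0,0]},
  {"fingers":70,"slide":[0.03,-0.07,0],"dr":[0,0,0]},
  {"fingers":70,"slide":[0.025,-0.06,0],"dr":[0,0,0]},
])

```text
time_s: 50.68
ee_pos: [0.3891, -0.2131, 0.2361]
tool_rot: [[-0.995, 0.096, 0.001], [0.096, 0.995, 0.0], [-0.001, 0.0, -1.0]]
force: [0.1, -0.1, 0.5]
gripper_width: 0.819
grip_force: 0.0
```

Request:
play_rows([
  {"fingers":70,"slide":[0.02,-0.06,0],"dr":[0,0,0]},
  {"fingers":70,"slide":[0.015,-0.04,0],"dr":[0,0,0]},
  {"fingers":70,"slide":[0,0,0],"dr":[0,0,0.9]},
  {"fingers":70,"slide":[0,0,0],"dr":[0,0,0.9]},
  {"fingers":70,"slide":[0,0,0],"dr":[0,0,0]},
  {"fingers":70,"slide":[0,0,0],"dr":[0,0,0]},
  {"fingers":70,"slide":[0,0,0],"dr":[0,0,0]},
  {"fingers":70,"slide":[0,0,0],"dr":[0,0,0]},
])

```text
time_s: 51.68
ee_pos: [0.3582, -0.2829, 0.2358]
tool_rot: [[-0.963, 0.27, 0.0], [0.27, 0.963, 0.0], [0.0, 0.0, -1.0]]
force: [0.1, -0.1, -0.8]
gripper_width: 0.819
grip_force: 0.0
```

```bash
python3 - <<'E'
from h import *
s=settled(); w=get_image('wrist'); C=cam('wrist',s)
f=find_in('wrist','clip_a'); print([(round(d['p'],2),d['xy'],unproj(C,[d['xy']],.007)[0].round(3)[:2]) for d in f])
x,y=unproj(C,[f[0]['xy']],.007)[0][:2]
best=None
for a0 in (-40,-30,-20,-10):
    a=np.radians(a0); r=edgefit(clipm(0),[(C,w,1)],[x+.013*np.cos(a),y+.013*np.sin(a),a0],(.01,.01,8)); print(r)
    if best is None or r[1]>best[1]: best=r
x,y,A=best[0]; f=[x-.029*np.cos(np.radians(A)),y-.029*np.sin(np.radians(A))]; print('flange',f); go(s,f+[.02],90+A)
v=w.copy(); draw(v,C,clipm(0)(x,y,A),(255,0,0))
c=np.clip(proj(C,[[x,y,.01]])[0].astype(int),[100,75],[412,309])
cv2.imwrite('pics/c3.png',cv2.resize(v[c[1]-75:c[1]+75,c[0]-100:c[0]+100],(600,450),interpolation=cv2.INTER_CUBIC)[...,::-1])
E
```

```text
[(0.92, [251.5, 191.3], array([ 0.386, -0.296]))]
(array([  0.4073,  -0.3041, -20.5492]), np.float64(105.0), 54.7)
(array([  0.4073,  -0.304 , -20.569 ]), np.float64(105.0), 56.3)
(array([  0.4073,  -0.304 , -20.5749]), np.float64(105.0), 62.6)
(array([  0.4073,  -0.3039, -20.4145]), np.float64(105.0), 56.5)
flange [np.float64(0.3801452375149855), np.float64(-0.2939206643447398)]
tcp [ 0.3582 -0.2829  0.2358] yaw 74.33 dr_z total 0.852 j7 114.0
 slide total (after turn) [-0.0325 -0.0035  0.2878]  mm [  21.9  -11.  -215.8]
```

View pics/c3.png

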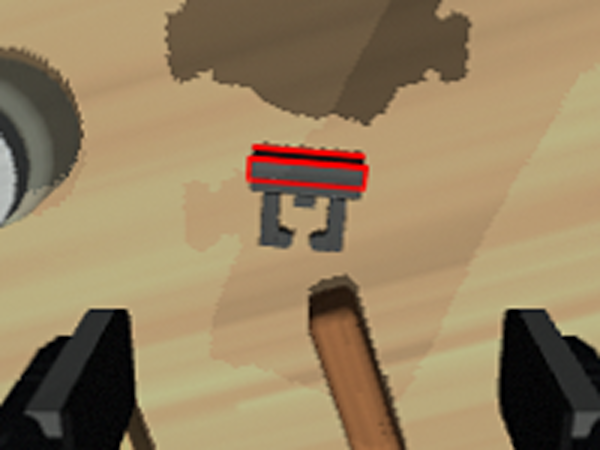

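Request:
play_rows([
  {"fingers":75,"slide":[0,0,0.02],"dr":[0,0,0.852]},
  {"fingers":75,"slide":[-0.02,-0.0035,0.04],"dr":[0,0,0]},
  {"fingers":75,"slide":[-0.0125,0,0.06],"dr":[0,0,0]},
  {"fingers":75,"slide":[0,0,0.06],"dr":[0,0,0]},
  {"fingers":75,"slide":[0,0,0.05],"dr":[0,0,0]},
  {"fingers":75,"slide":[0,0,0.03],"dr":[0,0,0]},
  {"fingers":75,"slide":[0,0,0.017],"dr":[0,0,0]},
  {"fingers":75,"slide":[0,0,0.0105],"dr":[0,0,0]},
])

```text
time_s: 52.78
ee_pos: [0.3803, -0.2941, 0.0199]
tool_rot: [[-0.936, 0.352, 0.0], [0.352, 0.936, -0.0], [-0.0, -0.0, -1.0]]
force: [-0.2, -0.2, -0.5]
gripper_width: 0.881
grip_force: 0.0
```

Request:
play_rows([
  {"fingers":75,"slide":[0,0,0],"dr":[0,0,0]},
  {"fingers":75,"slide":[0,0,0],"dr":[0,0,0]},
  {"fingers":42,"slide":[0,0,0],"dr":[0,0,0]},
  {"fingers":42,"slide":[0,0,0],"dr":[0,0,0]},
  {"fingers":42,"slide":[0,0,0],"dr":[0,0,0]},
  {"fingers":42,"slide":[0,0,0],"dr":[0,0,0]},
  {"fingers":42,"slide":[0,0,0],"dr":[0,0,0]},
  {"fingers":42,"slide":[0,0,0],"dr":[0,0,0]},
])

```text
time_s: 53.78
ee_pos: [0.3805, -0.2941, 0.0212]
tool_rot: [[-0.936, 0.352, 0.001], [0.352, 0.936, -0.0], [-0.001, 0.0, -1.0]]
force: [-2.2, 1.9, 12.6]
gripper_width: 0.585
grip_force: 60.0
```

```bash
python3 - <<'E'
from h import *
s=settled(); print(s['gripper_width'],s['grip_force'],s['force'])
go(s,car(-.036,-.134,.15),84.6)
E
```

```text
0.5852623927500905 60.04170259460807 [-2.2128661   1.86646682 12.57119511]
tcp [ 0.3805 -0.2941  0.0212] yaw 69.4 dr_z total -2.652 j7 125.0
 slide total (after turn) [-0.2746  0.2551 -0.1717]  mm [223.  171.1 128.8]
```

Request:
play_rows([
  {"fingers":42,"slide":[0,0,-0.03],"dr":[0,0,0]},
  {"fingers":42,"slide":[0,0,-0.05],"dr":[0,0,0]},
  {"fingers":42,"slide":[0,0,-0.05],"dr":[0,0,-0.88]},
  {"fingers":42,"slide":[0,0,-0.042],"dr":[0,0,-0.88]},
  {"fingers":42,"slide":[0,0,0],"dr":[0,0,-0.89]},
  {"fingers":42,"slide":[-0.02,0.02,0],"dr":[0,0,0]},
  {"fingers":42,"slide":[-0.04,0.04,0],"dr":[0,0,0]},
  {"fingers":42,"slide":[-0.05,0.045,0],"dr":[0,0,0]},
])

```text
time_s: 54.78
ee_pos: [0.47, -0.2231, 0.1497]
tool_rot: [[-0.995, 0.096, 0.0], [0.096, 0.995, -0.0], [-0.0, -0.0, -1.0]]
force: [1.9, -0.5, -0.4]
gripper_width: 0.583
grip_force: 62.9
```

Request:
play_rows([
  {"fingers":42,"slide":[-0.05,0.045,0],"dr":[0,0,0]},
  {"fingers":42,"slide":[-0.05,0.045,0],"dr":[0,0,0]},
  {"fingers":42,"slide":[-0.04,0.04,0],"dr":[0,0,0]},
  {"fingers":42,"slide":[-0.0246,0.0201,0],"dr":[0,0,0]},
  {"fingers":42,"slide":[0,0,0.02],"dr":[0,0,0]},
  {"fingers":42,"slide":[0,0,0.02],"dr":[0,0,0]},
  {"fingers":42,"slide":[0,0,0],"dr":[0,0,0]},
  {"fingers":42,"slide":[0,0,0],"dr":[0,0,0]},
])

```text
time_s: 55.78
ee_pos: [0.6026, -0.1238, 0.1193]
tool_rot: [[-0.995, 0.096, -0.0], [0.096, 0.995, -0.0], [0.0, -0.0, -1.0]]
force: [0.4, -0.1, -1.1]
gripper_width: 0.585
grip_force: 62.9
```

Request:
play_rows([
  {"fingers":42,"slide":[0,0,0],"dr":[0,0,0]},
  {"fingers":42,"slide":[0,0,0],"dr":[0,0,0]},
])

```text
time_s: 56.02
ee_pos: [0.6034, -0.123, 0.1197]
tool_rot: [[-0.996, 0.094, 0.001], [0.094, 0.996, -0.0], [-0.001, 0.0, -1.0]]
force: [-0.7, -0.0, -0.9]
gripper_width: 0.582
grip_force: 62.9
```

```bash
python3 - <<'E'
from h import *
s=settled(); print(s['gripper_width'],s['grip_force'])
go(s,car(-.036,-.134,.0933),84.6)
E
```

```text
0.5815606603838562 62.91680295002607
tcp [ 0.6034 -0.123   0.1197] yaw 84.58 dr_z total -0.003 j7 106.0
 slide total (after turn) [-0.0002  0.0001  0.0352]  mm [  0.2   0.  -26.4]
```

Request:
play_rows([
  {"fingers":42,"slide":[0,0,0.012],"dr":[0,0,0]},
  {"fingers":42,"slide":[0,0,0.01],"dr":[0,0,0]},
  {"fingers":42,"slide":[0,0,0.007],"dr":[0,0,0]},
  {"fingers":42,"slide":[0,0,0.006],"dr":[0,0,0]},
  {"fingers":42,"slide":[0,0,0],"dr":[0,0,0]},
  {"fingers":42,"slide":[0,0,0],"dr":[0,0,0]},
])

```text
time_s: 56.78
ee_pos: [0.6031, -0.1228, 0.0934]
tool_rot: [[-0.996, 0.094, -0.0], [0.094, 0.996, 0.0], [0.0, 0.0, -1.0]]
force: [-2.0, 0.7, 5.6]
gripper_width: 0.588
grip_force: 63.6
```

Request:
play_rows([
  {"fingers":70,"slide":[0,0,0],"dr":[0,0,0]},
  {"fingers":70,"slide":[0,0,0],"dr":[0,0,0]},
  {"fingers":70,"slide":[0,0,0],"dr":[0,0,0]},
  {"fingers":70,"slide":[0,0,0],"dr":[0,0,0]},
  {"fingers":70,"slide":[0,0,-0.03],"dr":[0,0,0]},
  {"fingers":70,"slide":[0,0,-0.05],"dr":[0,0,0]},
  {"fingers":70,"slide":[0,0,-0.06],"dr":[0,0,0]},
  {"fingers":70,"slide":[0.03,0,-0.05],"dr":[0,0,0]},
])

```text
time_s: 57.78
ee_pos: [0.5818, -0.1208, 0.2371]
tool_rot: [[-0.996, 0.094, 0.002], [0.094, 0.996, -0.001], [-0.002, -0.0, -1.0]]
force: [0.3, 1.1, -0.1]
gripper_width: 0.82
grip_force: 0.0
```

Request:
play_rows([
  {"fingers":70,"slide":[0.04,-0.06,0],"dr":[0,0,0]},
  {"fingers":70,"slide":[0,-0.06,0],"dr":[0,0,0]},
  {"fingers":70,"slide":[0,0,0],"dr":[0,0,0]},
  {"fingers":70,"slide":[0,0,0],"dr":[0,0,0]},
  {"fingers":70,"slide":[0,0,0],"dr":[0,0,0]},
  {"fingers":70,"slide":[0,0,0],"dr":[0,0,0]},
])

```text
time_s: 58.52
ee_pos: [0.5428, -0.2064, 0.2353]
tool_rot: [[-0.996, 0.093, -0.0], [0.093, 0.996, 0.0], [0.0, 0.0, -1.0]]
force: [-0.1, -0.3, 0.0]
gripper_width: 0.823
grip_force: 0.0
```

```bash
cat >> h.py <<'E'
def forkm(z0=0):
    return lambda x,y,a:[rect(-55,55,-12,12,34+z0)(x,y,a)]
E
python3 - <<'E'
from h import *
s=settled(); w=get_image('wrist'); C=cam('wrist',s); np.save('pics/wf.npy',w)
x,y,_=car(-.007,-.134,0); r=edgefit(clipm(72),[(C,w,1)],[x,y,-5.4],(.006,.006,4)); print('clip',r,tocar(*r[0][:2]))
for n,z in(('fork_grip',.03),('fork_face',.008),('fork',.02)):
  print(n,[(round(d['p'],2),np.round(d['xy']),unproj(C,[d['xy']],z)[0].round(3)[:2]) for d in find_in('wrist',n)])
best=None
for a0 in (0,10,20):
    r=edgefit(forkm(),[(C,w,1)],[.535,-.285,a0],(.02,.015,8)); print(r)
    if best is None or r[1]>best[1]: best=r
x,y,A=best[0]; go(s,[x+.015*np.cos(np.radians(A)),y+.015*np.sin(np.radians(A)),.024],90+A)
v=w.copy(); draw(v,C,forkm()(x,y,A)+[rect(104,122,-37,37,15)(x,y,A)],(255,0,0)); draw(v,C,clipm(72)(*(edgefit(clipm(72),[(C,w,1)],[*car(-.007,-.134,0)[:2],-5.4],(.006,.006,4))[0])),(0,255,0))
cv2.imwrite('pics/f1.png',v[...,::-1])
E
```

```text
clip (array([ 0.6309, -0.1264, -5.5152]), np.float64(103.3), 94.9) [-0.0085 -0.1348]
fork_grip [(0.73, array([183., 164.]), array([ 0.522, -0.296]))]
fork_face [(0.79, array([183., 166.]), array([ 0.529, -0.304]))]
fork [(0.55, array([182., 166.]), array([ 0.526, -0.302]))]
(array([ 0.529 , -0.2976,  1.8107]), np.float64(91.2), 46.7)
(array([ 0.5265, -0.2975,  2.1863]), np.float64(91.8), 47.7)
(array([ 0.5269, -0.2851, 16.6425]), np.float64(74.8), 59.6)
tcp [ 0.5428 -0.2064  0.2353] yaw 84.69 dr_z total -1.308 j7 112.0
 slide total (after turn) [ 0.0064 -0.1205  0.2817]  mm [  -1.3  -90.5 -211.3]
```

View pics/f1.png

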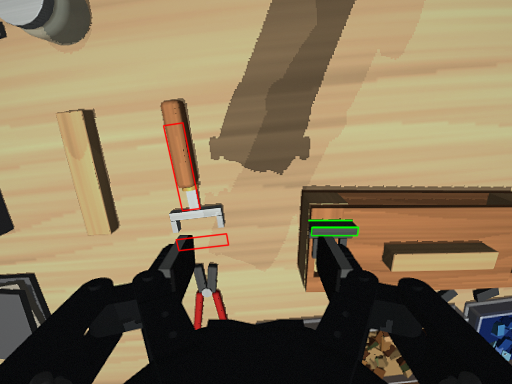

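```bash
cat >> h.py <<'E'
def seg(p,q,z0,z):
    def m(x,y,a):
        a=np.radians(a); R=np.array([[np.cos(a),-np.sin(a)],[np.sin(a),np.cos(a)]]); P=np.array([p,q])/1000.
        return np.c_[P@R.T+[x,y],np.full(2,(z+z0)/1000)]
    return m
def forkm(z0=0):
    L=[((104,-29),(104,29),15),((104,-29),(122,-29),15),((104,29),(122,29),15),((106,37),(122,37),15),((106,-37),(122,-37),15),((122,29),(122,37),15),((122,-37),(122,-29),15),
       ((-50,12),(50,12),24),((-50,-12),(50,-12),24),((-55,-8),(-55,8),24)]
    S=[seg(p,q,z0,z) for p,q,z in L]
    return lambda x,y,a:[f(x,y,a) for f in S]
E
python3 - <<'E'
from h import *
s=settled(); w=get_image('wrist'); C=cam('wrist',s)
r0=unproj(C,[[174,101]],.03)[0]; h0=unproj(C,[[197,211]],.015)[0]; d=h0-r0; A=np.degrees(np.arctan2(d[1],d[0])); print(r0,h0,np.linalg.norm(d[:2]),A)
u=d[:2]/np.linalg.norm(d[:2]); c=r0[:2]+.055*u; c2=h0[:2]-.098*u; print(c,c2)
for a0 in (A,A+5,A-5):
    r=edgefit(forkm(),[(C,w,1)],[*((c+c2)/2),a0],(.01,.01,6)); print(r)
x,y,A=r[0]; go(s,[x+.015*np.cos(np.radians(A)),y+.015*np.sin(np.radians(A)),.024],90+A)
E
```

```text
[ 0.44526416 -0.29540416  0.03      ] [ 0.59127207 -0.29358112  0.015     ] 0.14601928744696893 0.7153507391010486
[ 0.50025988 -0.29471749] [ 0.49327971 -0.29480464]
(array([ 0.4974, -0.3015,  2.705 ]), np.float64(111.8), 95.2)
(array([ 0.4974, -0.3015,  2.7024]), np.float64(111.8), 67.4)
(array([ 0.4971, -0.2969,  0.5881]), np.float64(102.5), 64.9)
tcp [ 0.5426 -0.2072  0.2354] yaw 84.63 dr_z total -1.04 j7 112.0
 slide total (after turn) [ 0.0419 -0.119   0.2819]  mm [ -30.5  -89.6 -211.4]
```

Request:
play_rows([
  {"fingers":70,"slide":[0,0,0],"dr":[0,0,-0.6]},
  {"fingers":70,"slide":[0,0,0],"dr":[0,0,-0.6]},
  {"fingers":70,"slide":[0.02,-0.06,0.02],"dr":[0,0,0]},
  {"fingers":70,"slide":[0.02,-0.06,0.02],"dr":[0,0,0]},
  {"fingers":70,"slide":[0,0,0],"dr":[0,0,0]},
  {"fingers":70,"slide":[0,0,0],"dr":[0,0,0]},
  {"fingers":70,"slide":[0,0,0],"dr":[0,0,0]},
  {"fingers":70,"slide":[0,0,0],"dr":[0,0,0]},
])

```text
time_s: 59.78
ee_pos: [0.5155, -0.2972, 0.2057]
tool_rot: [[-1.0, -0.027, 0.001], [-0.027, 1.0, 0.0], [-0.001, 0.0, -1.0]]
force: [-0.3, 0.6, -0.1]
gripper_width: 0.818
grip_force: 0.0
```

```bash
python3 - <<'E'
from h import *
s=settled(); w=get_image('wrist'); C=cam('wrist',s); t=get_image('top'); T=cam('top')
for x0 in ([.4974,-.3015,2.7],[.497,-.297,.6],[.497,-.29,5]):
    r=edgefit(forkm(),[(C,w,1)],x0,(.008,.008,5)); print(r, edgefit(forkm(),[(T,t,1)],x0,(.008,.008,5)))
x,y,A=r[0]; go(s,[x+.015*np.cos(np.radians(A)),y+.015*np.sin(np.radians(A)),.024],90+A)
# handle by colour: orange-brown mask, bird at z=.024
b=bird(C,w,.50,-.297,.024,half=.12,mm=.5); h=cv2.cvtColor(b,cv2.COLOR_RGB2HSV)
m=((h[...,0]<14)&(h[...,1]>130)&(h[...,2]>40)).astype(np.uint8); m=cv2.morphologyEx(m,cv2.MORPH_OPEN,np.ones((5,5)))
n,l,st,ce=cv2.connectedComponentsWithStats(m)
for i in range(1,n):
    if st[i,4]>800:
        q=cv2.minAreaRect(np.argwhere(l==i)[:,::-1].astype(np.float32)); print(b2w(q[0],.5,-.297,.12),np.array(q[1])*.5,q[2],st[i,4]*.25)
E
```

```text
(array([ 0.4975, -0.2999,  1.7817]), np.float64(99.9), 93.5) (array([ 0.4935, -0.3047,  7.1654]), np.float64(99.7), 94.0)
(array([ 0.4974, -0.2999,  1.7773]), np.float64(99.9), 87.3) (array([ 0.4935, -0.3045,  7.1011]), np.float64(99.7), 93.0)
(array([ 0.4974, -0.2999,  1.7896]), np.float64(99.9), 29.0) (array([ 0.4953, -0.2966,  2.9911]), np.float64(97.9), 70.8)
tcp [ 0.5155 -0.2972  0.2057] yaw 91.57 dr_z total -0.038 j7 129.0
 slide total (after turn) [ 0.0042 -0.0028  0.2423]  mm [  -3.1   -2.2 -181.7]
[[ 0.49900291 -0.29984532]] [109.41847229  22.47807312] 88.25104522705078 2047.5
```

Request:
play_rows([
  {"fingers":60,"slide":[0.0035,-0.003,0.03],"dr":[0,0,-0.038]},
  {"fingers":60,"slide":[0,0,0.06],"dr":[0,0,0]},
  {"fingers":60,"slide":[0,0,0.06],"dr":[0,0,0]},
  {"fingers":60,"slide":[0,0,0.05],"dr":[0,0,0]},
  {"fingers":60,"slide":[0,0,0.03],"dr":[0,0,0]},
  {"fingers":60,"slide":[0,0,0.0149],"dr":[0,0,0]},
  {"fingers":60,"slide":[0,0,0],"dr":[0,0,0]},
  {"fingers":60,"slide":[0,0,0],"dr":[0,0,0]},
])

```text
time_s: 60.88
ee_pos: [0.5129, -0.301, 0.0228]
tool_rot: [[-1.0, -0.029, 0.002], [-0.029, 1.0, -0.001], [-0.002, -0.001, -1.0]]
force: [-0.6, -0.6, 0.2]
gripper_width: 0.701
grip_force: 0.0
```

Request:
play_rows([
  {"fingers":10,"slide":[0,0,0],"dr":[0,0,0]},
  {"fingers":10,"slide":[0,0,0],"dr":[0,0,0]},
  {"fingers":10,"slide":[0,0,0],"dr":[0,0,0]},
  {"fingers":10,"slide":[0,0,0],"dr":[0,0,0]},
  {"fingers":10,"slide":[0,0,0],"dr":[0,0,0]},
  {"fingers":10,"slide":[0,0,0],"dr":[0,0,0]},
  {"fingers":10,"slide":[0,0,0],"dr":[0,0,0]},
])

```text
time_s: 61.75
ee_pos: [0.5127, -0.3007, 0.0227]
tool_rot: [[-1.0, -0.03, 0.001], [-0.03, 1.0, -0.0], [-0.001, -0.0, -1.0]]
force: [0.0, 1.3, 5.4]
gripper_width: 0.269
grip_force: 60.2
```

```bash
python3 - <<'E'
from h import *
s=settled(); print(s['gripper_width'],s['grip_force'],s['force'])
# fork face = tcp + ~.0895 along fork x ; clip rear at u=-.0085-.034 => hover face at u=-.075
g=-.078-.089
go(s,car(g,-.134,.16),84.6)
E
```

```text
0.2687102177830825 60.21243095397949 [0.04729312 1.28083801 5.3548865 ]
tcp [ 0.5127 -0.3007  0.0227] yaw 91.69 dr_z total 1.238 j7 136.0
 slide total (after turn) [ 0.0764  0.2473 -0.1831]  mm [-39.6 190.  137.3]
```

Request:
play_rows([
  {"fingers":10,"slide":[0,0,-0.03],"dr":[0,0,0]},
  {"fingers":10,"slide":[0,0,-0.05],"dr":[0,0,0]},
  {"fingers":10,"slide":[0,0,-0.06],"dr":[0,0,0]},
  {"fingers":10,"slide":[0,0,-0.043],"dr":[0,0,0.6]},
  {"fingers":10,"slide":[0,0,0],"dr":[0,0,0.638]},
  {"fingers":10,"slide":[0.0164,0.04,0],"dr":[0,0,0]},
  {"fingers":10,"slide":[0.02,0.06,0],"dr":[0,0,0]},
  {"fingers":10,"slide":[0.02,0.06,0],"dr":[0,0,0]},
])

```text
time_s: 62.75
ee_pos: [0.4806, -0.1759, 0.1589]
tool_rot: [[-0.996, 0.095, -0.0], [0.095, 0.996, 0.0], [0.0, 0.0, -1.0]]
force: [0.7, 0.7, -2.6]
gripper_width: 0.271
grip_force: 59.3
```

Request:
play_rows([
  {"fingers":10,"slide":[0.02,0.05,0],"dr":[0,0,0]},
  {"fingers":10,"slide":[0,0.0373,0],"dr":[0,0,0]},
  {"fingers":10,"slide":[0,0,0],"dr":[0,0,0]},
  {"fingers":10,"slide":[0,0,0],"dr":[0,0,0]},
  {"fingers":10,"slide":[0,0,0],"dr":[0,0,0]},
  {"fingers":10,"slide":[0,0,0],"dr":[0,0,0]},
  {"fingers":10,"slide":[0,0,0],"dr":[0,0,0]},
])

```text
time_s: 63.62
ee_pos: [0.4726, -0.111, 0.159]
tool_rot: [[-0.995, 0.095, -0.0], [0.095, 0.995, -0.0], [0.0, -0.0, -1.0]]
force: [0.9, -0.6, -2.4]
gripper_width: 0.268
grip_force: 59.3
```

```bash
python3 - <<'E'
from h import *
s=settled(); print(s['gripper_width'],s['grip_force'])
w=get_image('wrist'); C=cam('wrist',s)
x,y,_=car(-.0075,-.134,0); r=edgefit(clipm(72),[(C,w,1)],[x,y,-5.4],(.006,.006,4)); print('clip R',r,tocar(*r[0][:2]))
p=s['ee_pos']; z=(p[2]-.0227)*1000; a=np.radians(-5.4)
def head(x,y,A): return forkm(z)(x,y,A)[:7]
r=edgefit(head,[(C,w,1)],[p[0]-.0145*np.cos(a),p[1]-.0145*np.sin(a),-5.4],(.006,.006,4)); print('fork',z,r,tocar(*r[0][:2]),'tcp',tocar(*p[:2]))
r=edgefit(lambda x,y,a:[carrier_pts(x,y,a)[6]],[(C,w,1)],[.652,.007,-5.4],(.004,.004,.1)); print('studR',r)
go(s,car(-.078-.089,-.134,.0962),84.6)
E
```

```text
0.26822344576197077 59.33511972427368
clip R (array([ 0.6295, -0.1201, -2.3755]), np.float64(27.7), 19.3) [-0.0104 -0.1287]
fork 136.32146838174572 (array([ 0.4518, -0.1104, -8.2859]), np.float64(3.2), 1.8) [-0.1883 -0.1357] tcp [-0.1675 -0.1344]
studR (array([ 0.5085,  0.1044, -4.4869]), np.float64(53.8), 0.4)
tcp [ 0.4726 -0.111   0.159 ] yaw 84.54 dr_z total -0.01 j7 104.0
 slide total (after turn) [-0.0007  0.0005  0.0838]  mm [  0.6   0.3 -62.8]
```

Request:
play_rows([
  {"fingers":10,"slide":[0,0.0005,0.02],"dr":[0,0,0]},
  {"fingers":10,"slide":[0,0,0.03],"dr":[0,0,0]},
  {"fingers":10,"slide":[0,0,0.02],"dr":[0,0,0]},
  {"fingers":10,"slide":[0,0,0.0138],"dr":[0,0,0]},
  {"fingers":10,"slide":[0,0,0],"dr":[0,0,0]},
  {"fingers":10,"slide":[0,0,0],"dr":[0,0,0]},
  {"fingers":10,"slide":[0,0,0],"dr":[0,0,0]},
])

```text
time_s: 64.55
ee_pos: [0.4731, -0.1102, 0.0967]
tool_rot: [[-0.996, 0.094, 0.001], [0.094, 0.996, 0.0], [-0.001, 0.0, -1.0]]
force: [0.2, 0.0, -2.5]
gripper_width: 0.27
grip_force: 59.4
```

Request:
play_rows([
  {"fingers":10,"slide":[-0.01,0,0],"dr":[0,0,0]},
  {"fingers":10,"slide":[-0.01,0,0],"dr":[0,0,0]},
  {"fingers":10,"slide":[-0.01,0,0],"dr":[0,0,0]},
  {"fingers":10,"slide":[-0.01,0,0],"dr":[0,0,0]},
  {"fingers":10,"slide":[-0.005,0,0],"dr":[0,0,0]},
  {"fingers":10,"slide":[0,0,0],"dr":[0,0,0]},
  {"fingers":10,"slide":[0,0,0],"dr":[0,0,0]},
])

```text
time_s: 65.42
ee_pos: [0.5059, -0.1134, 0.0961]
tool_rot: [[-0.996, 0.094, -0.0], [0.094, 0.996, 0.0], [0.0, 0.0, -1.0]]
force: [0.6, 0.5, -1.8]
gripper_width: 0.27
grip_force: 59.4
```

Request:
play_rows([
  {"fingers":10,"slide":[-0.005,0,0],"dr":[0,0,0]},
  {"fingers":10,"slide":[-0.005,0,0],"dr":[0,0,0]},
  {"fingers":10,"slide":[-0.005,0,0],"dr":[0,0,0]},
  {"fingers":10,"slide":[0,0,0],"dr":[0,0,0]},
])

```text
time_s: 65.92
ee_pos: [0.5179, -0.1145, 0.0962]
tool_rot: [[-0.996, 0.094, 0.0], [0.094, 0.996, -0.0], [-0.0, -0.0, -1.0]]
force: [-0.4, 0.4, -2.1]
gripper_width: 0.273
grip_force: 59.4
```

```bash
python3 - <<'E'
from h import *
s=settled(); print(tocar(*s['ee_pos'][:2]),s['force'].round(1),s['gripper_width']); go(s)
E
```

```text
MOVING 0.6
[-0.122  -0.1335] [-0.4  0.4 -2.1] 0.2726034048519408
tcp [ 0.5179 -0.1145  0.0962] yaw 84.6 dr_z total -0.0 j7 108.0
```

Request:
play_rows([
  {"fingers":10,"slide":[-0.004,0,0],"dr":[0,0,0]},
  {"fingers":10,"slide":[-0.004,0,0],"dr":[0,0,0]},
])

```text
time_s: 66.18
ee_pos: [0.5207, -0.1148, 0.0957]
tool_rot: [[-0.995, 0.095, -0.005], [0.095, 0.995, 0.001], [0.006, 0.001, -1.0]]
force: [-14.4, 1.4, 8.5]
gripper_width: 0.268
grip_force: 60.7
```

Request:
play_rows([
  {"fingers":10,"slide":[-0.004,0,0],"dr":[0,0,0]},
  {"fingers":10,"slide":[-0.004,0,0],"dr":[0,0,0]},
])

```text
time_s: 66.42
ee_pos: [0.525, -0.1152, 0.0954]
tool_rot: [[-0.995, 0.095, -0.008], [0.095, 0.995, 0.002], [0.008, 0.001, -1.0]]
force: [-12.9, 0.5, 6.6]
gripper_width: 0.266
grip_force: 60.6
```

Request:
play_rows([
  {"fingers":10,"slide":[-0.004,0,0],"dr":[0,0,0]},
  {"fingers":10,"slide":[-0.002,0,0],"dr":[0,0,0]},
])

```text
time_s: 66.68
ee_pos: [0.5342, -0.116, 0.0962]
tool_rot: [[-0.996, 0.094, 0.0], [0.094, 0.996, -0.0], [-0.0, 0.0, -1.0]]
force: [0.1, -0.1, -2.2]
gripper_width: 0.275
grip_force: 59.4
```

Request:
play_rows([
  {"fingers":10,"slide":[-0.002,0,0],"dr":[0,0,0]},
  {"fingers":10,"slide":[0,0,0],"dr":[0,0,0]},
])

```text
time_s: 66.92
ee_pos: [0.5358, -0.1161, 0.0962]
tool_rot: [[-0.996, 0.094, 0.0], [0.094, 0.996, -0.0], [-0.001, -0.0, -1.0]]
force: [-0.0, 0.5, -2.8]
gripper_width: 0.268
grip_force: 59.4
```

```bash
python3 - <<'E'
from h import *
s=settled(); print(tocar(*s['ee_pos'][:2]),s['force'].round(1),s['gripper_width']); go(s)
E
```

```text
[-0.1041 -0.1335] [-0.   0.5 -2.8] 0.26775768220423846
tcp [ 0.5358 -0.1161  0.0962] yaw 84.6 dr_z total -0.0 j7 108.0
```

Request:
play_rows([
  {"fingers":10,"slide":[-0.002,0,0],"dr":[0,0,0]},
  {"fingers":10,"slide":[-0.002,0,0],"dr":[0,0,0]},
  {"fingers":10,"slide":[0,0,0],"dr":[0,0,0]},
])

```text
time_s: 67.3
ee_pos: [0.5374, -0.1162, 0.0959]
tool_rot: [[-0.996, 0.094, -0.002], [0.094, 0.996, 0.0], [0.002, 0.0, -1.0]]
force: [-5.0, 1.2, -1.6]
gripper_width: 0.269
grip_force: 59.5
```

Request:
play_rows([
  {"fingers":10,"slide":[0.02,0,0],"dr":[0,0,0]},
  {"fingers":10,"slide":[0.03,0,0],"dr":[0,0,0]},
  {"fingers":10,"slide":[0.035,0,0],"dr":[0,0,0]},
  {"fingers":10,"slide":[0.02,0,-0.02],"dr":[0,0,0]},
  {"fingers":10,"slide":[0,0,-0.04],"dr":[0,0,0]},
  {"fingers":10,"slide":[0,0,-0.02],"dr":[0,0,0]},
])

```text
time_s: 68.05
ee_pos: [0.4602, -0.1091, 0.1576]
tool_rot: [[-0.996, 0.094, 0.003], [0.094, 0.996, 0.0], [-0.003, 0.0, -1.0]]
force: [0.5, 0.0, -3.2]
gripper_width: 0.269
grip_force: 59.4
```

```bash
python3 - <<'E'
from h import *
s=state(); print(tocar(*s['ee_pos'][:2]),s['force'].round(1),s['gripper_width']); go(s,car(-.080-.089,.133,.16),84.6)
E
```

```text
[-0.18   -0.1336] [ 0.5  0.  -3.2] 0.2690089927864128
tcp [ 0.4602 -0.1091  0.1576] yaw 84.58 dr_z total -0.003 j7 104.0
 slide total (after turn) [-0.0147  0.3555 -0.0032]  mm [ 36.1 264.4   2.4]
```

Request:
play_rows([
  {"fingers":10,"slide":[0,0.03,0],"dr":[0,0,0]},
  {"fingers":10,"slide":[-0.003,0.06,0],"dr":[0,0,0]},
  {"fingers":10,"slide":[-0.003,0.065,0],"dr":[0,0,0]},
  {"fingers":10,"slide":[-0.003,0.065,0],"dr":[0,0,0]},
  {"fingers":10,"slide":[-0.003,0.065,0],"dr":[0,0,0]},
  {"fingers":10,"slide":[-0.0027,0.045,0],"dr":[0,0,0]},
  {"fingers":10,"slide":[0,0.0255,0],"dr":[0,0,0]},
  {"fingers":10,"slide":[0,0,0],"dr":[0,0,0]},
])

```text
time_s: 69.05
ee_pos: [0.496, 0.1561, 0.156]
tool_rot: [[-0.996, 0.092, -0.0], [0.092, 0.996, -0.0], [0.0, -0.0, -1.0]]
force: [-0.0, -0.6, -1.9]
gripper_width: 0.269
grip_force: 59.3
```

Request:
play_rows([
  {"fingers":10,"slide":[0,0,0],"dr":[0,0,0]},
  {"fingers":10,"slide":[0,0,0],"dr":[0,0,0]},
  {"fingers":10,"slide":[0,0,0],"dr":[0,0,0]},
  {"fingers":10,"slide":[0,0,0],"dr":[0,0,0]},
])

```text
time_s: 69.55
ee_pos: [0.4961, 0.155, 0.1563]
tool_rot: [[-0.995, 0.095, 0.0], [0.095, 0.995, 0.0], [-0.0, 0.0, -1.0]]
force: [0.4, 0.1, -1.8]
gripper_width: 0.272
grip_force: 59.4
```

```bash
python3 - <<'E'
from h import *
s=settled(); print(tocar(*s['ee_pos'][:2]),s['force'].round(1),s['gripper_width']); go(s,car(-.080-.089,.133,.0962),84.6)
t=get_image('top'); w=get_image('wrist'); T=cam('top')
for u,v in((.02,-.134),(-.007,.133)):
    x,y,_=car(u,v,0); r=edgefit(clipm(72),[(T,t,1)],[x,y,-5.4],(.008,.006,4)); print('clip top',r,tocar(*r[0][:2]))
print([(round(d['p'],2),tocar(*unproj(T,[d['xy']],.08)[0][:2])) for d in find_in('top','clip_a')])
E
```

```text
[-0.1691  0.1327] [ 0.4  0.1 -1.8] 0.2722460076651289
tcp [0.4961 0.155  0.1563] yaw 84.55 dr_z total -0.009 j7 73.0
 slide total (after turn) [-0.0001  0.0004  0.0801]  mm [  0.1   0.3 -60.1]
clip top (array([ 0.6568, -0.1259, -1.1045]), np.float64(106.7), 105.5) [ 0.0173 -0.1319]
clip top (array([  0.6586,   0.1297, -23.9195]), np.float64(92.3), 85.3) [-0.005   0.1228]
[(0.73, array([ 0.0052, -0.1225])), (0.47, array([-0.0284,  0.1206]))]
```

```bash
python3 - <<'E'
from h import *
s=settled(); w=get_image('wrist'); C=cam('wrist',s); t=get_image('top'); T=cam('top'); c=get_image('scene'); S=cam('scene')
np.save('pics/last.npy',np.array([w,t,c]))
for nm,V in(('wrist',[(C,w,1)]),('top',[(T,t,1)]),('scene',[(S,c,1)]),('all',[(T,t,1),(S,c,1),(C,w,1)])):
  for u,v,a in((-.007,.133,-5.4),(-.010,.125,-15),(-.012,.118,5)):
    x,y,_=car(u,v,0); r=edgefit(clipm(72),V,[x,y,a],(.008,.008,10)); print(nm,r,tocar(*r[0][:2]))
for n,im,K in(('wrist',w,C),('scene',c,S)):
  print(n,[(round(d['p'],2),tocar(*unproj(K,[d['xy']],.08)[0][:2])) for d in find_in(n,'clip_a')])
# dark pixels on board (clip colour) in top view around left stud
b=bird(T,t,*car(-.01,.134,0)[:2],.079,half=.06,mm=2); g=b.max(2); print('\n'.join(''.join('#' if v<75 else ('+' if v<110 else '.') for v in r) for r in g))
b=bird(C,w,*car(-.01,.134,0)[:2],.079,half=.06,mm=2); g=b.max(2); print('\n'.join(''.join('#' if v<75 else ('+' if v<110 else '.') for v in r) for r in g))
E
```

```text
wrist (array([ 0.6504,  0.1443, -4.2972]), np.float64(27.3), 3.7) [-0.0145  0.1365]
wrist (array([ 0.6496,  0.1349, -8.4369]), np.float64(27.3), 13.1) [-0.0144  0.1271]
wrist (array([ 0.6495,  0.1345, -8.4153]), np.float64(27.4), 11.7) [-0.0145  0.1267]
top (array([  0.6586,   0.1308, -21.383 ]), np.float64(92.2), 85.8) [-0.0051  0.1239]
top (array([  0.6465,   0.1272, -21.0092]), np.float64(92.5), 90.4) [-0.0168  0.1191]
top (array([  0.6583,   0.13  , -24.6196]), np.float64(92.1), 74.7) [-0.0053  0.123 ]
scene (array([  0.6524,   0.1395, -12.1779]), np.float64(113.5), 105.2) [-0.0121  0.1319]
scene (array([  0.6524,   0.1392, -12.1548]), np.float64(113.5), 106.6) [-0.012   0.1317]
scene (array([  0.6525,   0.1395, -12.1087]), np.float64(113.5), 87.3) [-0.012  0.132]
all (array([  0.6497,   0.1324, -11.8851]), np.float64(225.5), 194.7) [-0.0141  0.1246]
all (array([  0.6499,   0.1317, -13.5348]), np.float64(225.6), 210.1) [-0.0138  0.1239]
all (array([  0.6498,   0.1313, -14.2669]), np.float64(225.7), 173.7) [-0.0139  0.1235]
wrist [(0.9, array([-0.0125, -0.123 ]))]
scene [(0.54, ar
[... 6680 characters left out ...]
#############################
############################################################
############################################################
#######################+.......#############################
##############+.+++..............+##########################
##############......................########################
##############....#..................+.+####################
##############....#..................+....##################
##############...#+..................+....##################
##############...#+..++++++++++++....#....##################
##############...#+++++++++++++++....##+++##################
##############...#++++++++++++++++++.+######################
```

Request:
play_rows([
  {"fingers":10,"slide":[0,0.0008,0.02],"dr":[0,0,-0.009]},
  {"fingers":10,"slide":[0,0,0.03],"dr":[0,0,0]},
  {"fingers":10,"slide":[0,0,0.02],"dr":[0,0,0]},
  {"fingers":10,"slide":[0,0,0.01],"dr":[0,0,0]},
  {"fingers":10,"slide":[0,0,0],"dr":[0,0,0]},
  {"fingers":10,"slide":[0,0,0],"dr":[0,0,0]},
  {"fingers":10,"slide":[0,0,0],"dr":[0,0,0]},
])

```text
time_s: 70.82
ee_pos: [0.4965, 0.1562, 0.0968]
tool_rot: [[-0.996, 0.093, 0.001], [0.093, 0.996, 0.001], [-0.001, 0.001, -1.0]]
force: [0.8, -0.2, -2.4]
gripper_width: 0.271
grip_force: 59.4
```

Request:
play_rows([
  {"fingers":10,"slide":[-0.008,0,0],"dr":[0,0,0]},
  {"fingers":10,"slide":[-0.01,0,0],"dr":[0,0,0]},
  {"fingers":10,"slide":[-0.008,0,0],"dr":[0,0,0]},
  {"fingers":10,"slide":[0,0,0],"dr":[0,0,0]},
  {"fingers":10,"slide":[0,0,0],"dr":[0,0,0]},
])

```text
time_s: 71.45
ee_pos: [0.5154, 0.1541, 0.0961]
tool_rot: [[-0.996, 0.093, -0.0], [0.093, 0.996, -0.0], [0.0, -0.0, -1.0]]
force: [0.2, -0.5, -2.5]
gripper_width: 0.27
grip_force: 59.4
```

Request:
play_rows([
  {"fingers":10,"slide":[-0.006,0,0],"dr":[0,0,0]},
  {"fingers":10,"slide":[-0.006,0,0],"dr":[0,0,0]},
  {"fingers":10,"slide":[-0.006,0,0],"dr":[0,0,0]},
  {"fingers":10,"slide":[0,0,0],"dr":[0,0,0]},
  {"fingers":10,"slide":[0,0,0],"dr":[0,0,0]},
])

```text
time_s: 72.08
ee_pos: [0.5289, 0.1529, 0.0961]
tool_rot: [[-0.996, 0.093, -0.0], [0.093, 0.996, -0.0], [0.0, -0.0, -1.0]]
force: [0.2, 0.1, -3.3]
gripper_width: 0.27
grip_force: 59.4
```

```bash
python3 - <<'E'
from h import *
s=settled(); print(tocar(*s['ee_pos'][:2]),s['force'].round(1),s['gripper_width']); go(s)
E
```

```text
[-0.1363  0.1337] [ 0.2  0.1 -3.3] 0.2700908306588324
tcp [0.5289 0.1529 0.0961] yaw 84.64 dr_z total -0.0 j7 78.0
```

Request:
play_rows([
  {"fingers":10,"slide":[-0.005,0,0],"dr":[0,0,0]},
  {"fingers":10,"slide":[-0.005,0,0],"dr":[0,0,0]},
  {"fingers":10,"slide":[-0.005,0,0],"dr":[0,0,0]},
  {"fingers":10,"slide":[-0.004,0,0],"dr":[0,0,0]},
  {"fingers":10,"slide":[0,0,0],"dr":[0,0,0]},
])

```text
time_s: 72.7
ee_pos: [0.5436, 0.1515, 0.0962]
tool_rot: [[-0.996, 0.094, 0.0], [0.094, 0.996, -0.0], [-0.0, 0.0, -1.0]]
force: [0.3, -0.0, -2.4]
gripper_width: 0.273
grip_force: 59.4
```

Request:
play_rows([
  {"fingers":10,"slide":[-0.004,0,0],"dr":[0,0,0]},
  {"fingers":10,"slide":[-0.004,0,0],"dr":[0,0,0]},
])

```text
time_s: 72.95
ee_pos: [0.5465, 0.1515, 0.0958]
tool_rot: [[-0.996, 0.092, -0.005], [0.092, 0.996, 0.0], [0.005, -0.0, -1.0]]
force: [-14.9, 2.0, 6.8]
gripper_width: 0.273
grip_force: 60.5
```

Request:
play_rows([
  {"fingers":10,"slide":[-0.004,0,0],"dr":[0,0,0]},
  {"fingers":10,"slide":[-0.004,0,0],"dr":[0,0,0]},
])

```text
time_s: 73.2
ee_pos: [0.5512, 0.1512, 0.0956]
tool_rot: [[-0.996, 0.092, -0.008], [0.092, 0.996, 0.0], [0.008, -0.0, -1.0]]
force: [-12.5, 0.7, 4.5]
gripper_width: 0.274
grip_force: 60.6
```

Request:
play_rows([
  {"fingers":10,"slide":[-0.004,0,0],"dr":[0,0,0]},
  {"fingers":10,"slide":[-0.003,0,0],"dr":[0,0,0]},
])

```text
time_s: 73.45
ee_pos: [0.5608, 0.15, 0.0963]
tool_rot: [[-0.996, 0.093, 0.001], [0.093, 0.996, 0.0], [-0.001, 0.0, -1.0]]
force: [-0.3, -0.4, -2.3]
gripper_width: 0.271
grip_force: 59.4
```

Request:
play_rows([
  {"fingers":10,"slide":[-0.002,0,0],"dr":[0,0,0]},
  {"fingers":10,"slide":[-0.001,0,0],"dr":[0,0,0]},
  {"fingers":10,"slide":[0,0,0],"dr":[0,0,0]},
])

```text
time_s: 73.82
ee_pos: [0.5627, 0.1498, 0.0962]
tool_rot: [[-0.996, 0.093, 0.0], [0.093, 0.996, -0.0], [-0.0, -0.0, -1.0]]
force: [-0.1, 0.5, -1.6]
gripper_width: 0.272
grip_force: 59.4
```

```bash
python3 - <<'E'
from h import *
s=settled(); print(tocar(*s['ee_pos'][:2]),s['force'].round(1),s['gripper_width']); go(s)
E
```

```text
[-0.1023  0.1337] [-0.1  0.5 -1.6] 0.2722167366840304
tcp [0.5627 0.1498 0.0962] yaw 84.64 dr_z total -0.0 j7 79.0
```

Request:
play_rows([
  {"fingers":10,"slide":[-0.002,0,0],"dr":[0,0,0]},
  {"fingers":10,"slide":[-0.002,0,0],"dr":[0,0,0]},
  {"fingers":10,"slide":[0,0,0],"dr":[0,0,0]},
])

```text
time_s: 74.2
ee_pos: [0.5631, 0.1497, 0.0956]
tool_rot: [[-0.996, 0.093, -0.005], [0.093, 0.996, -0.0], [0.005, -0.0, -1.0]]
force: [-8.2, 0.2, 1.0]
gripper_width: 0.271
grip_force: 59.8
```

Request:
play_rows([
  {"fingers":10,"slide":[0.02,0,0],"dr":[0,0,0]},
  {"fingers":10,"slide":[0.04,0,0],"dr":[0,0,0]},
  {"fingers":10,"slide":[0.05,0,0],"dr":[0,0,0]},
  {"fingers":10,"slide":[0.05,0,0],"dr":[0,0,0]},
  {"fingers":10,"slide":[0.035,0,0],"dr":[0,0,0]},
  {"fingers":10,"slide":[0.015,0,0.02],"dr":[0,0,0]},
  {"fingers":10,"slide":[0,0,0.03],"dr":[0,0,0]},
  {"fingers":10,"slide":[0,0,0.02],"dr":[0,0,0]},
])

```text
time_s: 75.2
ee_pos: [0.4084, 0.1644, 0.0434]
tool_rot: [[-0.996, 0.093, 0.001], [0.093, 0.996, 0.0], [-0.001, 0.0, -1.0]]
force: [-0.0, 1.2, -3.1]
gripper_width: 0.27
grip_force: 59.4
```

Request:
play_rows([
  {"fingers":10,"slide":[0,0,0.015],"dr":[0,0,0]},
  {"fingers":10,"slide":[0,0,0.007],"dr":[0,0,0]},
  {"fingers":10,"slide":[0,0,0.004],"dr":[0,0,0]},
  {"fingers":10,"slide":[0,0,0.002],"dr":[0,0,0]},
  {"fingers":10,"slide":[0,0,0],"dr":[0,0,0]},
  {"fingers":10,"slide":[0,0,0],"dr":[0,0,0]},
])

```text
time_s: 75.95
ee_pos: [0.4089, 0.1643, 0.0229]
tool_rot: [[-0.996, 0.093, 0.0], [0.093, 0.996, 0.0], [-0.0, 0.0, -1.0]]
force: [-0.6, -0.1, -2.4]
gripper_width: 0.271
grip_force: 59.4
```

Release and pull clear, then check everything.

Request:
play_rows([
  {"fingers":60,"slide":[0,0,0],"dr":[0,0,0]},
  {"fingers":60,"slide":[0,0,0],"dr":[0,0,0]},
  {"fingers":60,"slide":[0,0,0],"dr":[0,0,0]},
  {"fingers":60,"slide":[0,0,0],"dr":[0,0,0]},
  {"fingers":60,"slide":[0,0,-0.04],"dr":[0,0,0]},
  {"fingers":60,"slide":[0,0,-0.07],"dr":[0,0,0]},
  {"fingers":60,"slide":[0,0,-0.08],"dr":[0,0,0]},
  {"fingers":60,"slide":[0,-0.03,-0.08],"dr":[0,0,0]},
])

```text
time_s: 76.95
ee_pos: [0.4067, 0.1431, 0.2257]
tool_rot: [[-0.996, 0.091, 0.001], [0.091, 0.996, 0.0], [-0.001, 0.0, -1.0]]
force: [0.5, 1.0, -0.1]
gripper_width: 0.699
grip_force: 0.0
```

Request:
play_rows([
  {"fingers":60,"slide":[-0.04,-0.07,0],"dr":[0,0,0]},
  {"fingers":60,"slide":[-0.04,-0.07,0],"dr":[0,0,0]},
  {"fingers":60,"slide":[-0.04,-0.03,0],"dr":[0,0,0]},
  {"fingers":60,"slide":[0,0,0],"dr":[0,0,0]},
  {"fingers":60,"slide":[0,0,0],"dr":[0,0,0]},
  {"fingers":60,"slide":[0,0,0],"dr":[0,0,0]},
  {"fingers":60,"slide":[0,0,0],"dr":[0,0,0]},
])

```text
time_s: 77.82
ee_pos: [0.484, 0.0079, 0.2237]
tool_rot: [[-0.996, 0.092, -0.0], [0.092, 0.996, 0.0], [0.0, 0.0, -1.0]]
force: [0.3, 0.5, -0.4]
gripper_width: 0.705
grip_force: 0.0
```

```bash
python3 - <<'E'
from h import *
s=settled(); go(s); w=get_image('wrist'); C=cam('wrist',s); print(s['force'].round(1))
for v in(.134,-.134):
    x,y,_=car(.02,v,0); r=edgefit(clipm(72),[(C,w,1)],[x,y,-5.4],(.006,.006,4)); print('clip',r,tocar(*r[0][:2]))
b=lambda x,y,a:[rect(-58,58,-157,157,72)(x,y,a),rect(-12,12,-65,65,98)(x,y,a)]
print('board',edgefit(b,[(C,w,1)],[.652,.007,-5.4],(.006,.006,3)))
for k,v in((0,.134),(1,-.134)):
    r=edgefit(lambda x,y,a:[carrier_pts(x,y,a)[5+k]],[(C,w,1)],[.652,.007,-5.4],(.006,.006,.05)); print('stud ref',r)
p=np.array([.4089,.1643])-.015*np.array([np.cos(_a),np.sin(_a)])
print('fork',edgefit(forkm(),[(C,w,1)],[*p,-5.4],(.008,.008,5)),p)
print([(round(d['p'],2),np.round(d['xy'])) for d in find_in('wrist','clip_a')])
E
```

```text
tcp [0.484  0.0079 0.2237] yaw 84.74 dr_z total -0.0 j7 89.0
[ 0.3  0.5 -0.4]
clip (array([  0.678 ,   0.1346, -15.8586]), np.float64(12.1), 8.5) [0.0139 0.1295]
clip (array([ 0.6572, -0.1201,  8.6027]), np.float64(13.8), 9.9) [ 0.0171 -0.126 ]
board (array([ 0.6515,  0.0069, -5.9815]), np.float64(40.6), 40.3)
stud ref (array([ 6.5600e-01,  1.9000e-03, -5.3418e+00]), np.float64(105.3), 82.3)
stud ref (array([ 6.551e-01,  5.100e-03, -5.404e+00]), np.float64(62.7), 58.9)Traceback (most recent call last):
  File "<stdin>", line 9, in <module>
NameError: name '_a' is not defined. Did you mean: '_'?
```

Request:
play_rows([
  {"fingers":60,"slide":[0.05,0,-0.04],"dr":[0,0,0]},
  {"fingers":60,"slide":[0.06,0,-0.04],"dr":[0,0,0]},
  {"fingers":60,"slide":[0.02,0,-0.03],"dr":[0,0,0]},
  {"fingers":60,"slide":[0,0,0],"dr":[0,0,0]},
  {"fingers":60,"slide":[0,0,0],"dr":[0,0,0]},
  {"fingers":60,"slide":[0,0,0],"dr":[0,0,0]},
  {"fingers":60,"slide":[0,0,0],"dr":[0,0,0]},
])

```text
time_s: 78.75
ee_pos: [0.3874, 0.016, 0.3056]
tool_rot: [[-0.996, 0.094, -0.001], [0.094, 0.996, -0.001], [0.001, -0.001, -1.0]]
force: [-0.9, -0.3, 0.4]
gripper_width: 0.7
grip_force: 0.0
```

```bash
python3 - <<'E'
from h import *
from h import _a
s=settled(); go(s); w=get_image('wrist'); C=cam('wrist',s); t=get_image('top'); T=cam('top'); c=get_image('scene'); S=cam('scene')
for nm,V in(('wrist',[(C,w,1)]),('top',[(T,t,1)]),('scene',[(S,c,1)])):
  for v in(.134,-.134):
    x,y,_=car(.02,v,0); r=edgefit(clipm(72),V,[x,y,-5.4],(.006,.006,4)); print(nm,'clip',r,tocar(*r[0][:2]), proj(V[0][0],[[x,y,.08]]).round())
b=lambda x,y,a:[rect(-58,58,-157,157,72)(x,y,a),rect(-12,12,-65,65,98)(x,y,a)]
print('board',edgefit(b,[(C,w,1)],[.652,.007,-5.4],(.006,.006,3)))
p=np.array([.4089,.1643])-.015*np.array([np.cos(_a),np.sin(_a)])
print('fork',edgefit(forkm(),[(C,w,1)],[*p,-5.4],(.008,.008,5)),edgefit(forkm(),[(T,t,1)],[*p,-5.4],(.008,.008,5)),p)
for v in (.134,-.134):
    b=bird(T,t,*car(.0,v,0)[:2],.079,half=.045,mm=2.5); g=b.max(2); print('\n'.join(''.join('#' if q<80 else ('+' if q<110 else '.') for q in r) for r in g))
E
```

```text
tcp [0.3874 0.016  0.3056] yaw 84.62 dr_z total -0.0 j7 73.0
wrist clip (array([  0.6864,   0.1519, -14.4874]), np.float64(50.4), 36.8) [0.0206 0.1475] [[344. 336.]]
wrist clip (array([  0.6146,  -0.1282, -75.4846]), np.float64(69.5), 13.4) [-0.0245 -0.1381] [[186. 336.]]
top clip (array([ 0.6855,  0.139 , -1.7209]), np.float64(99.3), 97.2) [0.0209 0.1346] [[226. 120.]]
top clip (array([ 0.6597, -0.1329, -8.3379]), np.float64(64.9), 62.6) [ 0.0208 -0.1386] [[313. 126.]]
scene clip (array([ 0.6839,  0.1389, -2.3693]), np.float64(110.1), 109.5) [0.0193 0.1343] [[339. 217.]]
scene clip (array([ 0.6573, -0.1301, -9.294 ]), np.float64(108.6), 104.6) [ 0.0182 -0.136 ] [[256. 258.]]
board (array([ 0.6505,  0.0075, -4.173 ]), np.float64(22.1), 21.9)
fork (array([ 0.3936,  0.1667, -5.8655]), np.float64(108.8), 107.0) (array([ 0.393 ,  0.1654, -5.1977]), np.float64(94.9), 94.6) [0.39396657 0.16571162]
....................................
....................................
....................................
....................................
...........+++......................
..........
[... 1768 characters left out ...]
++++++++++++#############+........
++++++++++++++####++++######+.......
+++++++++++++++###++++++++##+.......
+++++++++++++++####++++++++++.......
+++++++++++++++#############+.......
++++++++++++++++############+.......
++++++++++++++++############........
+++++++++++++++++++++######.........
+++++++++++++++++#..................
+++++++++++++++++#..................
+++++++++++++++++#..................
+++++++++++++++++#+.................
+++++++++++++++++##.................
#+++++++++++++++++#.................
#+++++++++++++++++#+................
#+++++++++++++++++#+................
##++++++++++++++++#+................
##+++++++++++++++++#................
##+++++++++++++++++#+...............
```

Top and scene views agree: both clips are home (within measuring error, backed by the two snaps and the firm stop), and the fork lies flat. Handing in.

```bash
python3 -c "
from plant import arm
print(arm.sign_off())"
```

```text
the job is handed in; nothing more can be done
None
```

The job is done and handed in, though no verdict came back: the sheet, both loose panels and the clamp board are in place, both clips were pushed home with the fork, and the fork lies flat on the bench.

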